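# Change over the watch movement in the bench holder

## Robot

A 7-joint arm with a two-finger parallel gripper is mounted at the origin on the work surface; the furniture and walls round the work are solid. World frame = base frame: x ahead of the robot, y to its left, z up, the work surface at z = 0. Lengths are in m, angles in rad, forces in N, time in s.
With the tool pointing down it reaches from about 0.4 to 0.85 m from the base axis. Payload 10.4 kg.
Tool frame: the origin (TCP) lies at the very end of the fingers, on their centre line; the grasp point (between the pads) lies 19 mm behind it; z points along the fingers, y is the line along which they close (so a half turn about z gives the same grasp; the last joint's range is limited). The gripper opens to 85 mm and grips with 20 to 120 N. Pads are 22 mm wide; open, the fingers measure 114 mm over their backs; the gripper's body (76 mm by 85 mm) begins 54 mm behind the grasp point. The pads swing forward as they close: fully open they stand 13 mm farther back than shut.
Start: joints at [-1.171, 0.332, -0.065, 1.46, 0.022, 1.35, -0.088], TCP at [0.256, 0.57, 0.198] pointing down, gripper open.
Joint ranges: [-2.6, 2.6], [-0.5, 2.12], [-1.47, 1.34], [0.16, 2.42], [-1.27, 4.41], [0.06, 2.06], [-2.6, 2.6]. Speed limits (rad/s): [2.22, 2.22, 2.79, 2.79, 3.14, 3.14, 3.14].

## Interface

Orientations are given as a unit quaternion [x, y, z, w].
In Python, from workcell import manip, optics gives the robot as it stands.
- The arm moves only by the tool jog_arm, never from a script. Its arguments are lists of equal length, an entry for each row: "dr": the turn, a rotation vector about the tool's x, y, z normalised to -1 to 1, where 1 is 4 degrees, a list of three; "translation": the shift along the tool's x, y, z normalised to -1 to 1, where 1 is 0.025 m, a list of three; "jaw": the opening, from 0 (shut) to 1 (fully open). A call has 1 to 10 rows; each row shifts and turns the commanded pose from where the row before left it, along the tool's axes as they then stand; what a row does not reach is not made up. A row lasts 1/10 s, in which the tool goes at most 50 mm and 8.59 degrees, less where a joint would pass 70% of its speed; a pose out of reach is approached as far as the arm can. A call with a number of a shift or a turn outside -1 to 1 is refused whole. A call with a gripper value outside its range is refused whole. The fingers move at their own pace and stop on an object; "squeeze" is the grip in N (left out, the last holds). Time passes only in rows, so rows that do not move let the fingers close. It gives the time, the measured TCP pose, the force, the opening and the grip force at its end, in the units of the state.
- manip.get_obs(): the state, without advancing time (a new reading comes with each control period).
- optics.camera(name): name is "scene" or "top"; returns a dict with "color" (384x512x3 uint8, red, green, blue), "mtx" (3x3 intrinsics, pixels), "R" (3x3) and "t" (3): a world point X has camera coordinates R X + t. Camera axes: x right, y down, z forward; pixel columns grow to the right and rows downward; lengths in m; the calibration is good to about 2 mm. A picture is of the moment at which its call begins. There is no depth.
- manip.hand_in(): hands the job in; it is judged then, once.
The state is a dict: "clock": time; "joint_pos": joint angles; "joint_velocities": joint speeds; "tau": joint torques, N m; "position": TCP position; "ee_rot": TCP orientation; "ft_force": force on the tool from outside, world axes, zero at the start; "torque": the same for the moment, N m; "grip_width": opening from 0.0 (shut) to 1.0 (fully open); "grasp_force": force on a finger pad.
Only numpy, scipy, OpenCV 4.12 (cv2) and the standard library are available. Lean on these libraries where they do the work, as an engineer would, in place of code of your own. Each camera call takes 0.05 s, during which the arm holds its last target. There are 200 camera calls.

## Task

The movement in the holder is finished; the next one lies in the middle bay of the wooden job tray, hemmed in by two screw jars. Stand both jars aside on the grey rubber mat before you take the next movement out, then change the two movements over: the finished one dial up into the middle bay of the tray, the next one dial up between the jaws of the holder, held by both jaws after pushing the sliding jaw home. Finally put each jar back upright in the end bay of the tray that it came from, and let go of everything.

Things in the scene. Friction and masses are not known exactly. Their poses are not given: they have to be found in the camera images.
- tray: Open pale wooden job tray, fixed; 64 mm (x) by 168 mm (y), 16 mm high, felt floor at 4 mm, inside 52 mm wide. Origin: centre of underside. Three bays along y: middle y = 0, ends y = +-52 mm. Ribs at y = +-25.5 mm leave a 34 mm slot for fingers along y. The movement in the middle lies below the walls: no finger room across x, and along y only when both end bays are empty.
- jar_large: Round screw jar, white with a black lid, 39 mm diameter, 42 mm high, 60 g, upright in one end bay of the tray (which one changes). Straight sides; all above 16 mm over the desk stands clear of the tray walls and can be pinched across the tray (its x). Origin: centre of its underside.
- jar_small: Round screw jar, white with a green lid, 35 mm diameter, 30 mm high, 50 g, upright in the other end bay of the tray. Straight sides; pinched across the tray like the large one. Origin: centre of its underside.
- movement_next: The next watch movement, dark hands, dial up in the middle bay of the tray at the start: a flat disc 38 mm across where fingers touch, 7 mm thick at the rim (9 mm over all). Pinch it at the rim. Origin: underside, about its centre (the disc's centre is 1 mm along its own y). Its z points out of the dial.
- movement_finished: The finished watch movement, pale hands, same size as the other, lying dial up between the open jaws of the holder at the start. Origin: centre of its underside.
- holder: Steel movement holder (small vice), fixed; 46 mm (x) by 119 mm (y, slack screw knob at -y, leave it). Origin: centre of underside. Movements lie on its bed, 10 mm above the underside; bed and jaws are 44 to 46 mm wide in x. Fixed jaw's face at y = +46 mm, sliding jaw at smaller y; jaw tops at 26 mm, pins to 31 mm. Pinch a movement there at its rim along x, where it is open.
- holder_jaw (a joint): Sliding jaw, m. At value q its face is at y = 11 mm - q and its back at y = -5 mm - q in the holder's frame; gap between jaws 35 mm + q; 0 to 0.026 (open). Against the 38 mm movement it reads about 0.0035. Slides along the holder's y against 2.5 N friction, stays where left; pinch it from above across its 44 mm width (x), 10 to 26 mm above the underside, and push.
- mat: Grey rubber mat with rounded corners and low ribs along its short ends, 110 mm (its x) by 190 mm (its y), 3 mm thick, fixed to the desk, empty at the start: the side area. Origin: centre of its underside.
There are look-alikes about, which are no part of the job. What is shaped like the movement_next but purple is not meant. What is shaped like the movement_finished but turquoise is not meant.

How it is judged:
By the outcome, as a careful person would: the job done as asked, in the order asked, and still so for the second after the job is handed in, with the robot touching nothing.
It also fails if it takes over 147 s, if anything falls off the work surface, if the arm or the gripper's body presses on something with over 40 N, if the wrist force passes 120 N, or if a joint passes its speed limit or range.

## Working session

There is one attempt and no reset: what is moved stays moved. The work goes in short steps, Python scripts to look and compute and a tool call to move; the robot and the scene stay as the last step left them, time stands still between calls to the robot, and variables do not carry over. Pictures are saved under pics/ and viewed, at most 14 in all, crops included, and the job is handed in when it is done.

Besides the shell and the picture viewer there is one more tool, called after "Emit:" in YAML: its name, and indented under it one key for each argument. jog_arm: Moves the arm, as the interface text tells. Scaled input: -1 to 1 covers 0.025 m each way for a shift and 4 degrees each way for a turn. Its arguments: {"type":"object","properties":{"dr":{"type":"array","items":{"type":"array","items":{"type":"number"}}},"translation":{"type":"array","items":{"type":"array","items":{"type":"number"}}},"jaw":{"type":"array","items":{"type":"number"}},"squeeze":{"type":"number"}},"required":["dr","translation","jaw"]}

```bash
ls; mkdir -p pics; python3 - <<'E'
from workcell import manip, optics
import cv2,numpy as np
for n in ("scene","top"):
    c=optics.camera(n); cv2.imwrite(f"pics/{n}0.png",cv2.resize(c["color"][:,:,::-1],None,fx=1.5,fy=1.5,interpolation=cv2.INTER_CUBIC))
    print(n,c["mtx"].round(1).tolist(),c["R"].round(3).tolist(),c["t"].round(3).tolist())
print(manip.get_obs())
E
```

```text
pics
scene [[390.9, 0.0, 253.9], [0.0, 390.9, 185.2], [0.0, 0.0, 1.0]] [[0.837, -0.547, 0.002], [-0.418, -0.641, -0.644], [0.353, 0.538, -0.765]] [-0.342, 0.356, 0.606]
top [[471.5, 0.0, 254.0], [0.0, 471.5, 195.3], [0.0, 0.0, 1.0]] [[0.015, -1.0, -0.007], [-0.987, -0.014, -0.16], [0.159, 0.009, -0.987]] [0.181, 0.566, 0.793]
{'clock': 0.1, 'joint_pos': array([-1.1706301 ,  0.33282561, -0.06472038,  1.46082597,  0.02161404,
        1.34989469, -0.08851075]), 'joint_velocities': array([-0.00056337, -0.0024981 ,  0.00048828, -0.00125861,  0.00240343,
        0.00058092,  0.00261624]), 'tau': array([ 1.46827642e-03, -6.26742911e+01,  4.93131462e-02, -3.92430639e+01,
        1.64077972e-02,  7.03285375e-03,  2.37032128e-05]), 'position': array([0.256276  , 0.56964385, 0.19719997]), 'ee_rot': array([ 2.09797645e-01,  9.77744625e-01, -6.20524521e-04, -1.01382566e-04]), 'ft_force': array([ 0.66798597,  0.06923412, -0.17353604]), 'torque': array([0.02617712, 0.01578362, 0.01956132]), 'grasp_force': 0.0, 'grip_width': 0.9984147607826905}
```

View pics/scene0.png

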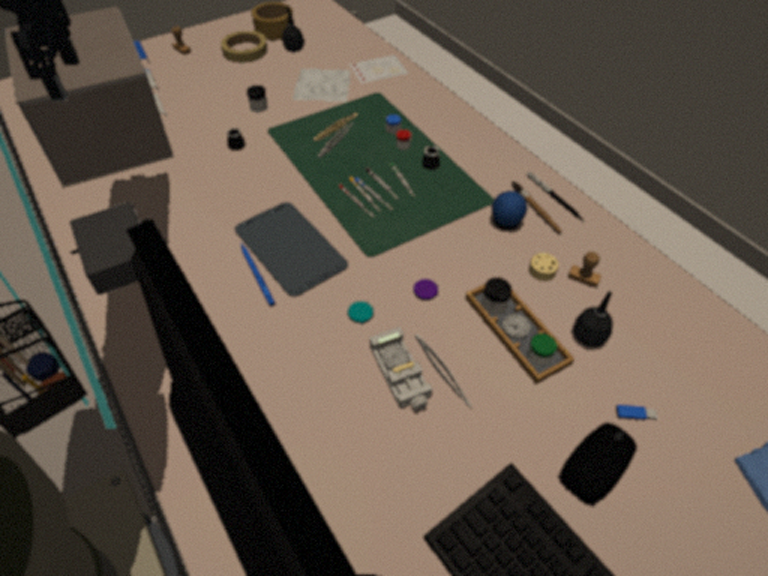

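View pics/top0.png

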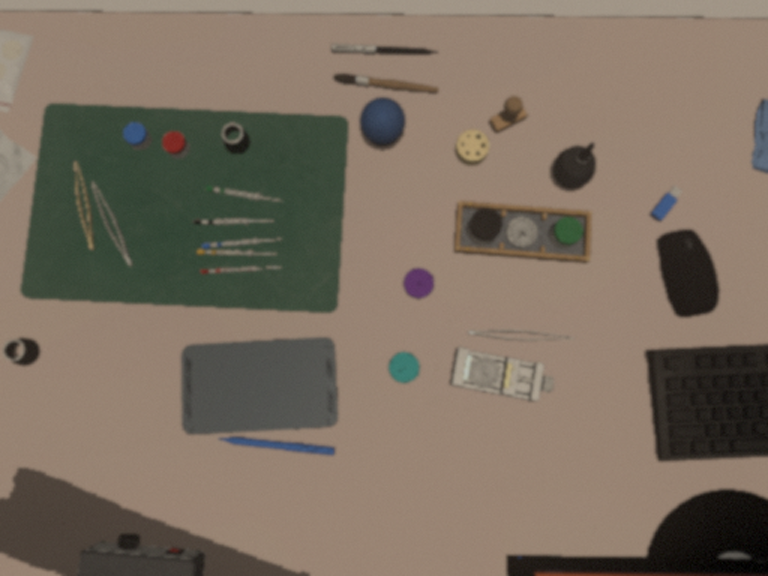

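The scene picture shows the tray (520,330), holder (400,370) and purple and turquoise discs (426,289)/(360,312). In the top picture the tray is at (523,232), the holder at (498,375) and the mat at (260,385).

Candidates (top picture pixels):
- **Movements:** pale disc in the tray (523,232) = next. Disc in the holder (485,372) = finished. Purple (418,283), turquoise (404,367) and the cream tin (472,146) are not meant.
- **Jars:** black lid (486,224) = large. Green lid (568,230) = small. The black pots (235,137) and (22,350) are not meant.
- **Mat:** grey (260,385). The green cutting mat is not meant.

I'll check the choice in one close crop.

```bash
cat > h.py <<'E'
from workcell import manip, optics
import cv2,numpy as np
def grab(n,k=4):
    c=optics.camera(n); a=c["color"].astype(float)
    for _ in range(k-1): a+=optics.camera(n)["color"]
    c["img"]=(a/k).astype(np.uint8)[:,:,::-1].copy(); return c
def ray(c,p):
    d=c["R"].T@np.linalg.inv(c["mtx"])@np.array([p[0],p[1],1.]); return -c["R"].T@c["t"],d/np.linalg.norm(d)
def plane(c,p,z):
    o,d=ray(c,p); return (o+d*(z-o[2])/d[2])
def tri(cs,ps):
    A=np.zeros((3,3));b=np.zeros(3);R=[ray(c,p) for c,p in zip(cs,ps)]
    for o,d in R: M=np.eye(3)-np.outer(d,d);A+=M;b+=M@o
    X=np.linalg.solve(A,b); return X,max(np.linalg.norm((np.eye(3)-np.outer(d,d))@(X-o)) for o,d in R)
def proj(c,X):
    u=c["mtx"]@(c["R"]@np.asarray(X,float)+c["t"]); return u[:2]/u[2]
def blobs(c,lo,hi,box,n=1):
    x0,y0,x1,y1=box; hsv=cv2.cvtColor(c["img"],cv2.COLOR_BGR2HSV)[y0:y1,x0:x1]
    m=cv2.inRange(hsv,np.array(lo),np.array(hi)); cs,_=cv2.findContours(m,cv2.RETR_EXTERNAL,cv2.CHAIN_APPROX_NONE)
    cs=sorted(cs,key=cv2.contourArea)[::-1][:n]
    return [k+np.array([x0,y0]) for k in cs]
E
python3 - <<'E'
from h import *
import pickle
T=grab("top");S=grab("scene");pickle.dump((T,S),open("f0.pkl","wb"))
a=cv2.resize(T["img"][130:275,295:400],None,fx=4,fy=4,interpolation=cv2.INTER_CUBIC)
b=cv2.resize(S["img"][180:280,240:385],None,fx=2.6,fy=2.6,interpolation=cv2.INTER_CUBIC)
o=np.zeros((580,797,3),np.uint8);o[:a.shape[0],:420]=a;o[:260,420:797]=b[:,:377]
cv2.imwrite("pics/crop1.png",o)
hs=cv2.cvtColor(T["img"],cv2.COLOR_BGR2HSV)
for n,p in dict(wood=(328,174),wood2=(348,136),felt=(335,160),black=(324,150),green=(378,153),mat=(173,257),desk=(250,300),steel=(310,258),mov=(323,248)).items(): print(n,hs[p[1],p[0]])
E
```

```text
wood [ 13  62 152]
wood2 [ 15  73 146]
felt [17 39 91]
black [15 67 46]
green [60 99 90]
mat [30  9 81]
desk [ 13  63 153]
steel [ 16  47 145]
mov [ 19  41 131]
```

View pics/crop1.png

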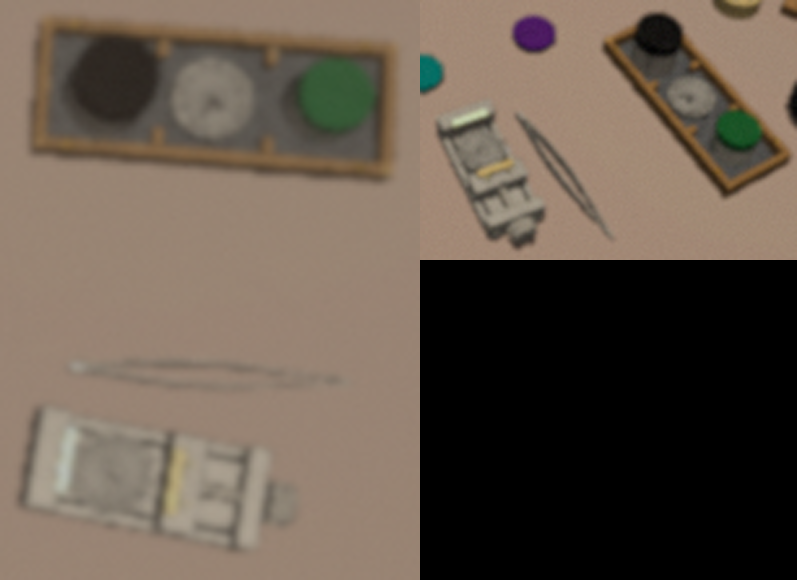

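The crop confirms it. The tray's middle disc at (212,97) is pale with dark hands, the large jar's black lid is at (115,78) and the green lid at (336,95). The disc in the holder is at (115,472), between the pale fixed-jaw strip (65,460) and the yellow-strip sliding jaw (178,482), with the knob at (282,500). Now I'll measure.

```bash
cat > m.py <<'E'
from h import *
import pickle,sys
T,S=pickle.load(open("f0.pkl","rb"))
for nm,lo,hi,bT,bS in [("green",(50,80,40),(75,255,200),(360,135,400,170),(340,210,385,245)),("black",(0,0,0),(179,255,62),(305,132,342,170),(318,180,348,204)),
   ("purple",(125,60,30),(160,255,255),(250,170,310,210),(260,170,310,210))]:
    k=[blobs(c,lo,hi,b)[0] for c,b in ((T,bT),(S,bS))]
    e=[cv2.fitEllipse(x) for x in k]; X,r=tri((T,S),[x[0] for x in e])
    print(nm,X.round(4),"res",round(r,4),[np.round(x[0],1).tolist()+np.round(x[1],1).tolist() for x in e])
def rect(c,lo,hi,b,z,op=0):
    x0,y0,x1,y1=b; hsv=cv2.cvtColor(cv2.GaussianBlur(c["img"],(0,0),1),cv2.COLOR_BGR2HSV)
    m=np.zeros(hsv.shape[:2],np.uint8); m[y0:y1,x0:x1]=cv2.inRange(hsv,np.array(lo),np.array(hi))[y0:y1,x0:x1]
    if op: m=cv2.morphologyEx(m,cv2.MORPH_OPEN,np.ones((op,op)))
    cs,_=cv2.findContours(m,cv2.RETR_EXTERNAL,cv2.CHAIN_APPROX_NONE); k=max(cs,key=cv2.contourArea)
    P=np.array([plane(c,p[0],z)[:2] for p in k])
    r=cv2.minAreaRect((P*1e4).astype(np.float32)); 
    return m,np.array(r[0])/1e4,np.array(r[1])/1e4,r[2]
mm=[]
for nm,lo,hi,bT,bS,z,op in [("tray",(8,85,60),(22,255,230),(298,128,400,180),(305,182,385,258),.016,0),("holder",(0,0,0),(179,54,255),(295,228,375,270),(243,218,292,275),.015,7),("mat",(0,0,40),(179,28,130),(110,215,235,300),(145,125,240,205),.003,3)]:
    for c,b in ((T,bT),(S,bS)):
        m,ce,sz,an=rect(c,lo,hi,b,z,op); print(nm,ce.round(4),sz.round(4),round(an,1)); mm.append(m)
t=np.maximum.reduce(mm[0::2]);s=np.maximum.reduce(mm[1::2])
cv2.imwrite("pics/mask.png",cv2.resize(np.hstack([t[120:310,100:410],s[120:290,140:395][:, :].repeat(1,0) if 0 else np.pad(s[120:290,140:395],((0,20),(0,0)))]),None,fx=1.4,fy=1.4))
E
python3 m.py
```

```text
green [ 0.6466 -0.0372  0.0301] res 0.001 [[378.5, 153.3, 16.6, 17.6], [361.8, 229.8, 13.7, 16.9]]
black [0.6517 0.0647 0.034 ] res 0.0006 [[323.1, 149.5, 20.3, 21.9], [331.3, 194.6, 16.4, 23.0]]
purple [0.5835 0.144  0.0054] res 0.0005 [[278.8, 188.4, 18.4, 18.5], [283.5, 192.4, 12.8, 15.4]]
tray [0.6495 0.0149] [0.1685 0.0663] 86.1
tray [0.6468 0.0132] [0.1753 0.0748] 86.2
holder [0.4755 0.0711] [0.0634 0.0484] 79.6
holder [0.463  0.0163] [0.0532 0.0493] 56.9
mat [0.4549 0.3382] [0.1057 0.1853] 3.7
mat [0.4519 0.3381] [0.1085 0.1841] 5.0
```

View pics/mask.png

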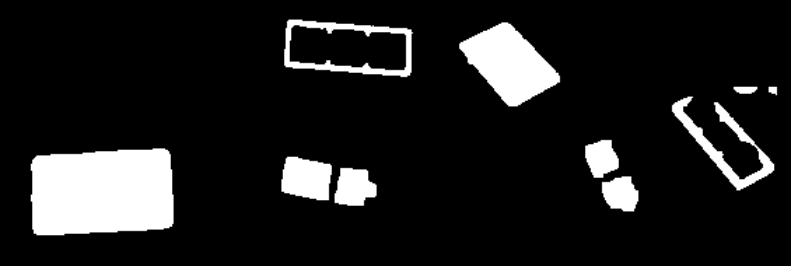

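The masks show the tray ring clean at (348,48), the mat clean at (102,192), and the holder split in two blocks at (306,178) and (355,187). I'll triangulate the holder's strips and disc next.

```bash
cat > m2.py <<'E'
from h import *
import pickle
T,S=pickle.load(open("f0.pkl","rb"))
for nm,lo,hi,bT,bS in [("yellow",(18,75,120),(35,255,255),(330,238,350,265),(263,235,285,255)),("pale",(25,0,150),(110,255,255),(303,230,318,262),(245,215,275,235))]:
    k=[blobs(c,lo,hi,b)[0] for c,b in ((T,bT),(S,bS))]
    e=[cv2.minAreaRect(x) for x in k]; X,r=tri((T,S),[x[0] for x in e]); print(nm,X.round(4),round(r,4),e)
q=lambda x,y:(295+x/4,130+y/4)
s=lambda x,y:(240+x/2.6,180+y/2.6)
P=[plane(T,q(*p),z)[:2] for p,z in [((40,408),.026),((22,503),.026),((268,452),.018),((250,548),.018),((298,505),.012),((115,472),.018)]]
print(np.round(P,4).tolist())
a=(P[0]+P[1])/2;b=(P[2]+P[3])/2;d=(a-b)/np.linalg.norm(a-b);print("dir",np.degrees(np.arctan2(d[1],d[0])),"w",np.linalg.norm(P[0]-P[1]),"len",np.linalg.norm(a-b),"c from back",a-d*.0595,"disc y",(P[5]-a)@d+.0595, "knob",(P[4]-a)@d+.0595)
for w,pT,pS in [("disc holder",(115,472),(482,150)),("disc tray",(212,97),(691,97)),("jawcorner",(22,503),(438,122)),("jawcorner2",(40,408),(482,103)),("traycornerBR",(388,176),(727,190)),("trayTR",(395,45),(788,155)),("traycBL",(35,150),(606,42))]:
    X,r=tri((T,S),[q(*pT),s(pS[0]-420,pS[1])]); print(w,X.round(4),round(r,4))
for w,p in(("tray disc",(212,97)),):print(w,plane(T,q(*p),.012).round(4))
E
python3 m2.py
```

```text
yellow [0.4699 0.0391 0.0281] 0.0 [((337.7115478515625, 249.94232177734375), (2.941741943359375, 14.512594223022461), 11.309932708740234), ((269.0616455078125, 244.1643524169922), (4.330522537231445, 13.342691421508789), 69.44395446777344)]
pale [0.4774 0.0872 0.0323] 0.0006 [((311.0899963378906, 244.8699951171875), (3.8183767795562744, 16.404878616333008), 8.130102157592773), ((258.45001220703125, 224.35003662109375), (3.4785051345825195, 13.914020538330078), 71.56504821777344)]
[[0.5012, 0.0971], [0.4587, 0.1052], [0.4835, -0.0067], [0.4404, 0.0023], [0.4601, -0.021], [0.4735, 0.0625]]
dir 80.12716200761544 w 0.0433002273429809 len 0.1048592003905728 c from back [0.46974711 0.04252027] disc y 0.020327640050888413 knob -0.06426737767823494
disc holder [0.4735 0.0625 0.0178] 0.0
disc tray [0.6496 0.0146 0.0102] 0.0005
jawcorner [0.4592 0.1042 0.0163] 0.0002
jawcorner2 [0.4998 0.0974 0.0199] 0.0022
traycornerBR [ 0.6129 -0.0666  0.0115] 0.0001
trayTR [ 0.6744 -0.0706  0.0137] 0.0011
traycBL [0.6239 0.0972 0.0129] 0.0012
tray disc [0.6496 0.0147 0.012 ]
```

```bash
python3 - <<'E'
from h import *
import pickle
T,S=pickle.load(open("f0.pkl","rb"))
for w,p in dict(base=(0,0,0),base4=(0,0,.4),tcp=(.256,.57,.197),hold=(.47,.04,0)).items(): print(w,(proj(S,p)*1.5).round(),(proj(T,p)*1.5).round())
print("mon",tri((T,S),[(508/1.5,557/1.5),(145/1.5,228/1.5)]))
print("screenL",[plane(S,(145/1.5,228/1.5),z).round(3).tolist() for z in (0,.1,.2,.3,.4)],[plane(T,(508/1.5,557/1.5),z).round(3).tolist() for z in (0,.1,.2,.3,.4)])
print("scene cam",ray(S,(0,0))[0],"top cam",ray(T,(0,0))[0])
print([plane(S,(175/1.5,395/1.5),z).round(3).tolist() for z in (0,.1,.2,.3,.4)],)
E
```

```text
base [ 50. 622.] [543. 798.]
base4 [-286.  470.] [ 698. 1185.]
tcp [ 79. 111.] [-42. 594.]
hold [403. 377.] [502. 376.]
mon (array([0.28488948, 0.10001318, 0.34313241]), np.float64(0.04029995051365364))
screenL [[0.272, 0.507, 0.0], [0.264, 0.393, 0.1], [0.257, 0.279, 0.2], [0.25, 0.165, 0.3], [0.242, 0.05, 0.4]] [[0.258, 0.035, 0.0], [0.277, 0.052, 0.1], [0.297, 0.069, 0.2], [0.317, 0.086, 0.3], [0.336, 0.103, 0.4]]
scene cam [ 0.22059274 -0.28534045  0.69370124] top cam [0.4298406  0.18221509 0.87465218]
[[0.202, 0.182, 0.0], [0.205, 0.114, 0.1], [0.207, 0.047, 0.2], [0.21, -0.02, 0.3], [0.213, -0.088, 0.4]]
```

```bash
python3 - <<'E'
from h import *
import pickle
T,S=pickle.load(open("f0.pkl","rb"))
a=cv2.resize(S["img"][130:384,0:250],None,fx=2,fy=2,interpolation=cv2.INTER_CUBIC)
b=cv2.resize(T["img"][300:384,300:512],None,fx=1.4,fy=1.4,interpolation=cv2.INTER_CUBIC)
o=np.zeros((508,797,3),np.uint8);o[:,:500]=a;o[:b.shape[0],500:500+b.shape[1]]=b
cv2.imwrite("pics/crop2.png",cv2.convertScaleAbs(o,alpha=1.8,beta=20))
E
```

```text
(no output)
```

View pics/crop2.png

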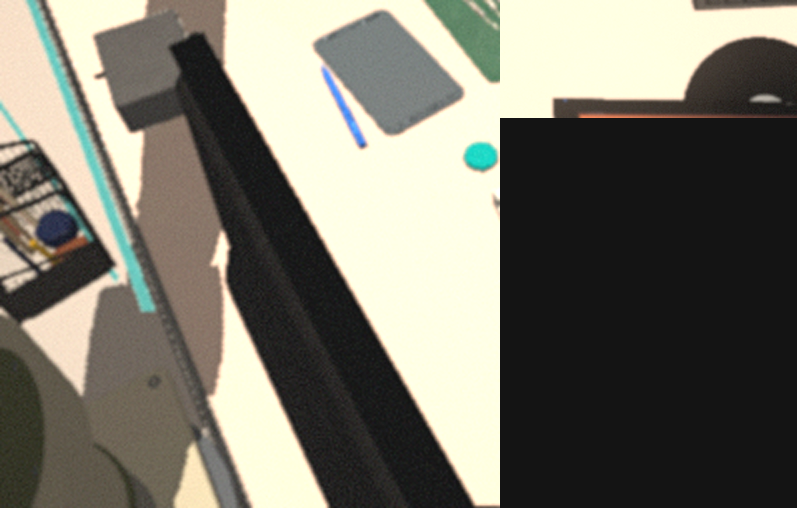

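The black bar is a monitor, with its top-left corner at (172,45) to (205,38) in the crop. It stands between base and holder at about x 0.25 and y < 0.06, with its top near 0.39 m. The arm's forearm passes well above it. I'll raise first, then turn so the fingers close along the tray's x.

Emit:
jog_arm:
  dr:
    - [0,0,0]
    - [0,0,0]
    - [0,0,0]
    - [0,0,0.97]
    - [0,0,0.97]
    - [0,0,0.97]
    - [0,0,0.97]
    - [0,0,0.97]
    - [0,0,0.97]
    - [0,0,0.97]
  translation:
    - [0,0,-1]
    - [0,0,-1]
    - [0,0,-1]
    - [0,0,0]
    - [0,0,0]
    - [0,0,0]
    - [0,0,0]
    - [0,0,0]
    - [0,0,0]
    - [0,0,0]
  jaw: [1,1,1,0.8,0.6,0.6,0.6,0.6,0.6,0.6]
  squeeze: 30

```text
clock: 1.5
position: [0.2564, 0.57, 0.2729]
ee_rot: [0.435, 0.901, 0.0, -0.0]
ft_force: [-0.7, 0.0, -0.4]
grip_width: 0.597
grasp_force: 0.0
```

Emit:
jog_arm:
  dr:
    - [0,0,0.97]
    - [0,0,0.97]
    - [0,0,0.97]
    - [0,0,0.97]
    - [0,0,0.97]
    - [0,0,0.97]
    - [0,0,0.97]
    - [0,0,0.97]
    - [0,0,0.97]
    - [0,0,0.97]
  translation:
    - [0,0,0]
    - [0,0,0]
    - [0,0,0]
    - [0,0,0]
    - [0,0,0]
    - [0,0,0]
    - [0,0,0]
    - [0,0,0]
    - [0,0,0]
    - [0,0,0]
  jaw: [0.6,0.6,0.6,0.6,0.6,0.6,0.6,0.6,0.6,0.6]

```text
clock: 2.5
position: [0.2564, 0.57, 0.273]
ee_rot: [0.709, 0.705, 0.0, -0.0]
ft_force: [0.3, 0.5, -0.5]
grip_width: 0.596
grasp_force: 0.0
```

```bash
cat > go.py <<'E'
# usage: go.py x y z phi -> totals in move units from the measured pose
from h import *
import sys
from scipy.spatial.transform import Rotation as Ro
def main():
    x,y,z,phi=map(float,sys.argv[1:5]); o=manip.get_obs(); R=Ro.from_quat(o["ee_rot"]).as_matrix()
    p=np.radians(phi); Rt=np.array([[-np.sin(p),np.cos(p),0],[np.cos(p),np.sin(p),0],[0,0,-1]]).T
    rv=np.degrees(Ro.from_matrix(R.T@Rt).as_rotvec())/4
    d=R.T@(np.array([x,y,z])-o["position"])/.025
    print("t",round(o["clock"],1),"pos",o["position"].round(4),"phi",round(np.degrees(np.arctan2(R[1,1],R[0,1])),1),"F",o["ft_force"].round(1),"g",round(o["grip_width"],3),round(o["grasp_force"],1))
    print("turn",rv.round(2),"shift",d.round(2), "if turned first",(Rt.T@(np.array([x,y,z])-o["position"])/.025).round(2))
if __name__=="__main__": main()
E
python3 go.py .652 .066 .15 -3.9; python3 -c "
from h import *;import pickle
T,S=pickle.load(open('f0.pkl','rb'))
print('blower',tri((T,S),[(573/1.5,168/1.5),(592/1.5,328/1.5)]))
for a in 'tray y',:pass"
```

```text
t 2.5 pos [0.2564 0.57   0.273 ] phi -0.3 F [ 0.3  0.5 -0.5] g 0.596 0.0
turn [-0.   -0.    0.89] shift [-20.07  15.94   4.92] if turned first [-19.04  17.16   4.92]
blower (array([ 0.73082934, -0.04954005,  0.01834838]), np.float64(8.85756936246121e-05))
```

Emit:
jog_arm:
  dr:
    - [0,0,0.89]
    - [0,0,0]
    - [0,0,0]
    - [0,0,0]
    - [0,0,0]
    - [0,0,0]
    - [0,0,0]
    - [0,0,0]
    - [0,0,0]
    - [0,0,0]
  translation:
    - [0,0,0]
    - [-0.8,0.72,0]
    - [-0.8,0.72,0]
    - [-0.8,0.72,0]
    - [-0.8,0.72,0]
    - [-0.8,0.72,0]
    - [-0.8,0.72,0]
    - [-0.8,0.72,0]
    - [-0.8,0.72,0]
    - [-0.8,0.72,0]
  jaw: [0.6,0.6,0.6,0.6,0.6,0.6,0.6,0.6,0.6,0.6]

```text
clock: 3.5
position: [0.4069, 0.3789, 0.2731]
ee_rot: [0.73, 0.684, 0.0, -0.0]
ft_force: [0.7, -0.2, -0.3]
grip_width: 0.6
grasp_force: 0.0
```

Emit:
jog_arm:
  dr:
    - [0,0,0]
    - [0,0,0]
    - [0,0,0]
    - [0,0,0]
    - [0,0,0]
    - [0,0,0]
    - [0,0,0]
    - [0,0,0]
    - [0,0,0]
    - [0,0,0]
  translation:
    - [-0.8,0.72,0]
    - [-0.8,0.72,0]
    - [-0.8,0.72,0.5]
    - [-0.8,0.72,0.5]
    - [-0.8,0.72,0.5]
    - [-0.8,0.72,0.5]
    - [-0.8,0.72,0.5]
    - [-0.8,0.72,0.5]
    - [-0.8,0.72,0.5]
    - [-0.8,0.72,0.5]
  jaw: [0.6,0.6,0.6,0.6,0.6,0.6,0.6,0.6,0.6,0.6]

```text
clock: 4.5
position: [0.5735, 0.1677, 0.1726]
ee_rot: [0.73, 0.684, 0.0, 0.0]
ft_force: [-0.6, -0.2, 0.4]
grip_width: 0.6
grasp_force: 0.0
```

```bash
python3 go.py .652 .066 .022 -3.9
```

```text
t 4.5 pos [0.5735 0.1677 0.1726] phi -3.7 F [-0.6 -0.2  0.4] g 0.6 0.0
turn [ 0.   -0.    0.04] shift [-3.86  3.4   6.02] if turned first [-3.84  3.41  6.02]
```

Emit:
jog_arm:
  dr:
    - [0,0,0.04]
    - [0,0,0]
    - [0,0,0]
    - [0,0,0]
    - [0,0,0]
    - [0,0,0]
    - [0,0,0]
    - [0,0,0]
    - [0,0,0]
    - [0,0,0]
  translation:
    - [-0.77,0.68,0]
    - [-0.77,0.68,0]
    - [-0.77,0.68,0]
    - [-0.77,0.68,0]
    - [-0.77,0.68,0]
    - [0,0,1]
    - [0,0,1]
    - [0,0,1]
    - [0,0,0]
    - [0,0,0]
  jaw: [0.6,0.6,0.6,0.6,0.6,0.6,0.6,0.6,0.6,0.6]

```text
clock: 5.5
position: [0.6513, 0.0667, 0.0984]
ee_rot: [0.731, 0.683, -0.0, -0.0]
ft_force: [0.4, -0.1, 0.5]
grip_width: 0.602
grasp_force: 0.0
```

```bash
python3 go.py .652 .066 .022 -3.9; python3 - <<'E'
from h import *
T=grab("top",1);S=grab("scene",1)
a=cv2.resize(T["img"][110:200,280:410],None,fx=3,fy=3,interpolation=cv2.INTER_CUBIC)
b=cv2.resize(S["img"][160:270,270:400],None,fx=3,fy=3,interpolation=cv2.INTER_CUBIC)
o=np.zeros((330,780,3),np.uint8);o[:270,:390]=a;o[:,390:]=b;cv2.imwrite("pics/g1.png",o)
E
```

```text
t 5.5 pos [0.6513 0.0667 0.0984] phi -3.9 F [ 0.4 -0.1  0.5] g 0.602 0.0
turn [-0.  0.  0.] shift [-0.03  0.03  3.06] if turned first [-0.03  0.03  3.06]
```

View pics/g1.png

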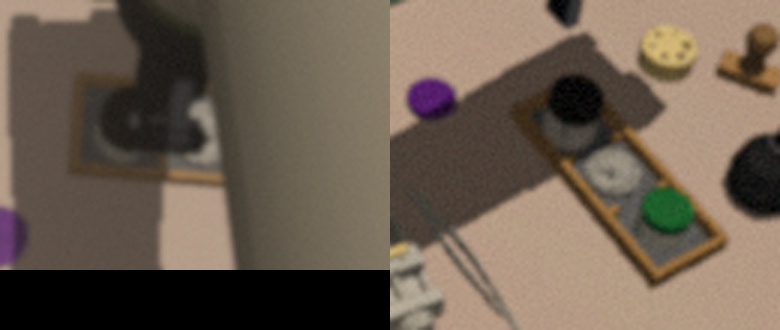

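The picture shows the hand over the tray's left end in the top view (130,120). The black jar stands at (575,100) in the scene view with the hand above it and nothing else touched. I'll descend and close.

Emit:
jog_arm:
  dr:
    - [0,0,0]
    - [0,0,0]
    - [0,0,0]
    - [0,0,0]
    - [0,0,0]
    - [0,0,0]
    - [0,0,0]
    - [0,0,0]
    - [0,0,0]
    - [0,0,0]
  translation:
    - [0,0,0.8]
    - [0,0,0.8]
    - [0,0,0.8]
    - [0,0,0.66]
    - [0,0,0]
    - [0,0,0]
    - [0,0,0]
    - [0,0,0]
    - [0,0,0]
    - [0,0,0]
  jaw: [0.6,0.6,0.6,0.6,0.3,0.3,0.3,0.3,0.3,0.3]

```text
clock: 6.6
position: [0.6514, 0.0668, 0.0218]
ee_rot: [0.731, 0.683, 0.0, 0.0]
ft_force: [-0.1, 0.5, -0.1]
grip_width: 0.302
grasp_force: 0.0
```

```bash
python3 go.py .450 .398 .022 3.7
```

```text
t 6.6 pos [0.6514 0.0668 0.0218] phi -3.9 F [-0.1  0.5 -0.1] g 0.302 0.0
turn [ 0.01 -0.   -1.9 ] shift [ 1.267e+01 -8.940e+00 -1.000e-02] if turned first [ 1.374e+01 -7.190e+00 -1.000e-02]
```

```bash
python3 - <<'E'
from h import *
T=grab("top",2);S=grab("scene",2)
a=cv2.resize(T["img"][110:200,280:410],None,fx=3,fy=3,interpolation=cv2.INTER_CUBIC)
b=cv2.resize(S["img"][160:270,270:400],None,fx=3,fy=3,interpolation=cv2.INTER_CUBIC)
o=np.zeros((330,780,3),np.uint8);o[:270,:390]=a;o[:,390:]=b;cv2.imwrite("pics/g2.png",cv2.convertScaleAbs(o,alpha=1.5,beta=20))
E
```

```text
(no output)
```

View pics/g2.png

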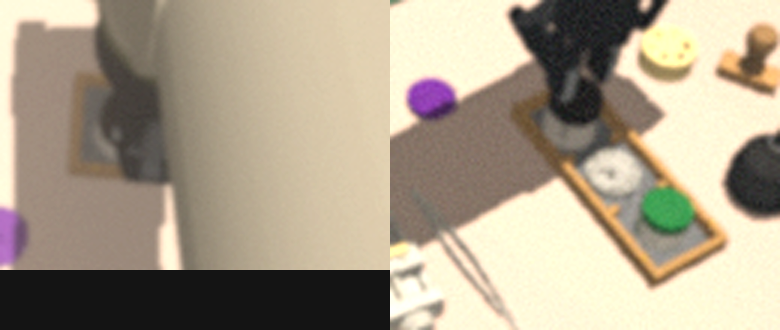

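```bash
python3 - <<'E'
from h import *
c=optics.camera("scene");t=optics.camera("top")
for p in ((.6514,.0668,.022),(.6514,.0668,.095),(.668,.0657,.022),(.635,.068,.022)):
    u=proj(c,p);v=proj(t,p);print(p,((u-[270,160])*3+[390,0]).round(),((v-[280,110])*3).round())
E
```

```text
(0.6514, 0.0668, 0.022) [570. 112.] [123. 125.]
(0.6514, 0.0668, 0.095) [586.  46.] [140.  93.]
(0.668, 0.0657, 0.022) [588. 104.] [124.  99.]
(0.635, 0.068, 0.022) [552. 121.] [121. 151.]
```

Nothing was gripped, the wrist felt no force, and the fingers look higher or farther off than the reported TCP. I'll raise the hand and find the fingertips by differencing images at two openings.

Emit:
jog_arm:
  dr:
    - [0,0,0]
    - [0,0,0]
    - [0,0,0]
    - [0,0,0]
    - [0,0,0]
  translation:
    - [0,0,-1]
    - [0,0,-1]
    - [0,0,-1]
    - [0,0,0]
    - [0,0,0]
  jaw: [0.3,0.3,0.3,0.3,0.3]

```text
clock: 7.4
position: [0.6514, 0.0668, 0.0967]
ee_rot: [0.731, 0.683, 0.0, 0.0]
ft_force: [-0.1, 0.5, -0.9]
grip_width: 0.296
grasp_force: 0.0
```

```bash
python3 - <<'E'
from h import *
import pickle
pickle.dump((grab("top"),grab("scene")),open("fa.pkl","wb"))
E
```

Emit:
jog_arm:
  dr:
    - [0,0,0]
    - [0,0,0]
    - [0,0,0]
    - [0,0,0]
    - [0,0,0]
  translation:
    - [0,0,0]
    - [0,0,0]
    - [0,0,0]
    - [0,0,0]
    - [0,0,0]
  jaw: [0.7,0.7,0.7,0.7,0.7]

```text
clock: 8.3
position: [0.6512, 0.0667, 0.0964]
ee_rot: [0.731, 0.683, 0.0, -0.0]
ft_force: [0.5, 0.8, -0.8]
grip_width: 0.698
grasp_force: 0.0
```

```bash
python3 - <<'E'
from h import *
import pickle
A=pickle.load(open("fa.pkl","rb"));B=(grab("top"),grab("scene"));pickle.dump(B,open("fb.pkl","wb"))
o=manip.get_obs();p=o["position"];print(p.round(4))
T0,S0=pickle.load(open("f0.pkl","rb"))
out=np.zeros((600,780,3),np.uint8)
for i,(c,b) in enumerate(((B[0],(290,80,420,180)),(B[1],(270,120,400,220)))):
    for j,fr in enumerate((A,B)):
        im=fr[i]["img"].copy(); im=cv2.resize(im[b[1]:b[3],b[0]:b[2]],None,fx=3,fy=3,interpolation=cv2.INTER_CUBIC)
        im=cv2.convertScaleAbs(im,alpha=1.7,beta=30)
        u=((proj(c,p)-[b[0],b[1]])*3).astype(int); cv2.drawMarker(im,tuple(map(int,u)),(0,0,255),cv2.MARKER_CROSS,10,1)
        out[j*300:j*300+300,i*390:i*390+390]=im
cv2.imwrite("pics/fing.png",out)
E
```

```text
[0.6512 0.0667 0.0964]
```

View pics/fing.png

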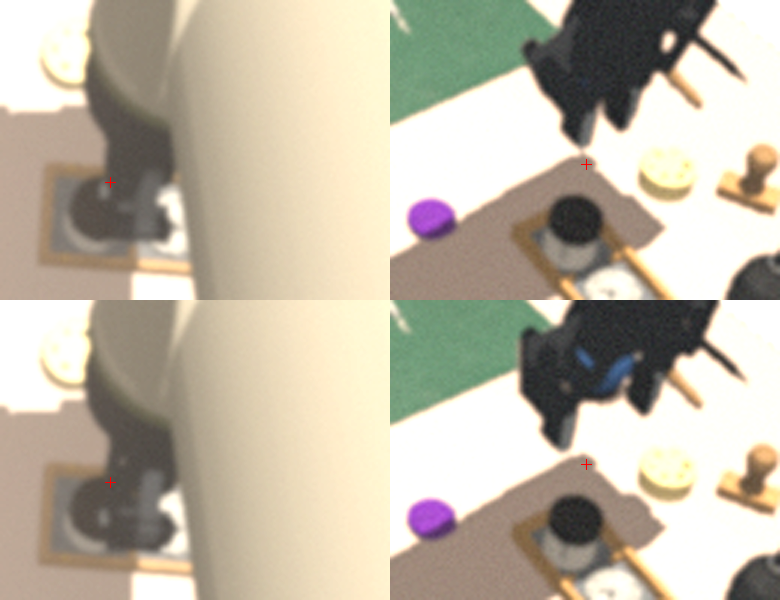

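The scene half shows the tips at jaw 0.3 at (582,143) and (622,125), while the reported TCP projects to (587,164). So the hand appears about 30 mm higher than stated. I'll go over the mat, where both cameras see the fingers, and triangulate them properly.

Emit:
jog_arm:
  dr:
    - [0,0,-0.95]
    - [0,0,-0.95]
    - [0,0,0]
    - [0,0,0]
    - [0,0,0]
    - [0,0,0]
    - [0,0,0]
    - [0,0,0]
    - [0,0,0]
    - [0,0,0]
  translation:
    - [0,0,-0.5]
    - [0,0,-0.5]
    - [0.9,-0.42,0]
    - [0.9,-0.42,0]
    - [0.9,-0.42,0]
    - [0.9,-0.42,0]
    - [0.9,-0.42,0]
    - [0.9,-0.42,0]
    - [0.9,-0.42,0]
    - [0.9,-0.42,0]
  jaw: [0.6,0.6,0.6,0.6,0.6,0.6,0.6,0.6,0.6,0.6]

```text
clock: 9.7
position: [0.5553, 0.2417, 0.1215]
ee_rot: [0.684, 0.73, 0.0, 0.0]
ft_force: [0.8, 0.2, -0.5]
grip_width: 0.601
grasp_force: 0.0
```

Emit:
jog_arm:
  dr:
    - [0,0,0]
    - [0,0,0]
    - [0,0,0]
    - [0,0,0]
    - [0,0,0]
    - [0,0,0]
    - [0,0,0]
    - [0,0,0]
    - [0,0,0]
    - [0,0,0]
  translation:
    - [0.9,-0.42,0]
    - [0.9,-0.42,0]
    - [0.9,-0.42,0]
    - [0.9,-0.42,0]
    - [0.9,-0.42,0]
    - [0.9,-0.42,0]
    - [0.9,-0.42,0]
    - [0,0,0]
    - [0,0,0]
    - [0,0,0]
  jaw: [0.5,0.5,0.5,0.5,0.5,0.5,0.5,0.5,0.5,0.5]

```text
clock: 10.7
position: [0.473, 0.3923, 0.1215]
ee_rot: [0.684, 0.729, -0.0, 0.0]
ft_force: [0.2, 0.3, 0.1]
grip_width: 0.499
grasp_force: 0.0
```

```bash
python3 - <<'E'
from h import *
import pickle
B=(grab("top"),grab("scene"));pickle.dump(B,open("fc.pkl","wb"))
p=manip.get_obs()["position"];print(p.round(4))
out=np.zeros((400,800,3),np.uint8)
for i,c in enumerate(B):
    u=proj(c,p); x0,y0=int(max(0,min(412,u[0]-50))),int(max(0,min(284,u[1]-60))); print(i,x0,y0,u.round(1))
    im=cv2.convertScaleAbs(cv2.resize(c["img"][y0:y0+100,x0:x0+100],(400,400),interpolation=cv2.INTER_CUBIC),alpha=2,beta=40)
    cv2.drawMarker(im,(int((u[0]-x0)*4),int((u[1]-y0)*4)),(0,0,255),cv2.MARKER_CROSS,12,1); out[:,i*400:i*400+400]=im
cv2.imwrite("pics/fing2.png",out)
E
```

```text
[0.4724 0.3932 0.1215]
0 75 182 [125.3 242.4]
1 133 49 [183.1 109.9]
```

View pics/fing2.png

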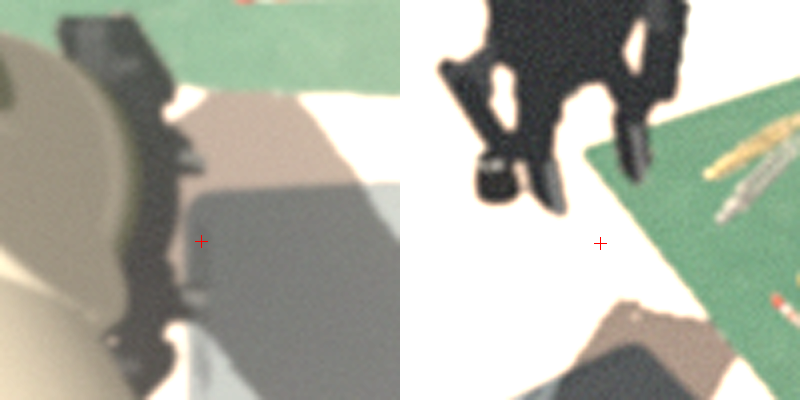

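The picture shows top tips at (205,160) and (208,298), and scene tips at (558,212) and (636,182).

```bash
python3 - <<'E'
from h import *
import pickle
T,S=pickle.load(open("fc.pkl","rb"))
t=lambda x,y:(75+x/4,182+y/4); s=lambda x,y:(133+(x-400)/4,49+y/4)
p=np.array([.4724,.3932,.1215])
a,ra=tri((T,S),[t(205,160),s(636,182)]);b,rb=tri((T,S),[t(208,298),s(558,212)])
print(a,ra,b,rb,"mid-tcp",(a+b)/2-p,"sep",np.linalg.norm(a-b))
E
```

```text
[0.49865192 0.3838732  0.15984116] 0.0028240175066198644 [0.44763403 0.37785264 0.164594  ] 0.0014743340741028772 mid-tcp [ 0.00074298 -0.01233708  0.04071758] sep 0.05159129674241304
```

The fingertips sit about 38 mm higher than the reported TCP. The −12 mm in y is just the visible pad edge. I'll confirm by touching the mat gently.

Emit:
jog_arm:
  dr:
    - [0,0,0]
    - [0,0,0]
    - [0,0,0]
    - [0,0,0]
    - [0,0,0]
    - [0,0,0]
    - [0,0,0]
    - [0,0,0]
  translation:
    - [0,0,0.9]
    - [0,0,0.9]
    - [0,0,0.9]
    - [0,0,0.9]
    - [0,0,0.2]
    - [0,0,0.2]
    - [0,0,0.2]
    - [0,0,0]
  jaw: [0.45,0.45,0.45,0.45,0.45,0.45,0.45,0.45]

```text
clock: 11.9
position: [0.4724, 0.3935, 0.0167]
ee_rot: [0.684, 0.73, 0.0, -0.0]
ft_force: [0.1, -1.1, -0.2]
grip_width: 0.45
grasp_force: 0.0
```

Emit:
jog_arm:
  dr:
    - [0,0,0]
    - [0,0,0]
    - [0,0,0]
    - [0,0,0]
    - [0,0,0]
    - [0,0,0]
  translation:
    - [0,0,0.1]
    - [0,0,0.1]
    - [0,0,0.1]
    - [0,0,0.1]
    - [0,0,0]
    - [0,0,0]
  jaw: [0.45,0.45,0.45,0.45,0.45,0.45]

```text
clock: 12.5
position: [0.4723, 0.3933, 0.0064]
ee_rot: [0.684, 0.73, -0.0, -0.0]
ft_force: [-0.7, -0.3, -0.6]
grip_width: 0.449
grasp_force: 0.0
```

```bash
python3 - <<'E'
from h import *
T=grab("top",1);S=grab("scene",1)
a=cv2.resize(T["img"][190:290,75:175],(400,400),interpolation=cv2.INTER_CUBIC);b=cv2.resize(S["img"][70:170,133:233],(400,400),interpolation=cv2.INTER_CUBIC)
cv2.imwrite("pics/fing3.png",cv2.convertScaleAbs(np.hstack([a,b]),alpha=2,beta=40));o=manip.get_obs();print(o["position"],o["ft_force"])
E
```

```text
[0.47232513 0.39343138 0.00650756] [-0.24479794  0.0270011   0.89774621]
```

View pics/fing3.png

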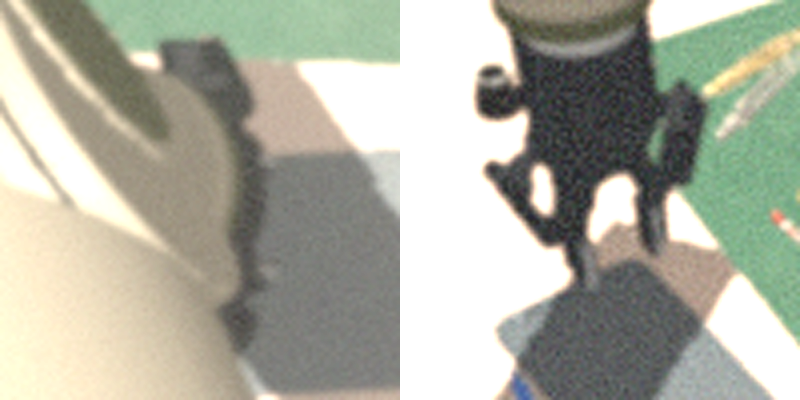

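The fingers clearly still hang above the mat, with tips at (588,288) and (655,252), although the TCP reads 6 mm. I'll keep going down in small steps until contact.

Emit:
jog_arm:
  dr:
    - [0,0,0]
    - [0,0,0]
    - [0,0,0]
    - [0,0,0]
    - [0,0,0]
  translation:
    - [0,0,0.2]
    - [0,0,0.2]
    - [0,0,0.2]
    - [0,0,0.2]
    - [0,0,0]
  jaw: [0.45,0.45,0.45,0.45,0.45]

```text
clock: 13.1
position: [0.4717, 0.3929, -0.0146]
ee_rot: [0.684, 0.73, -0.001, -0.0]
ft_force: [0.8, -0.3, -0.4]
grip_width: 0.454
grasp_force: 0.0
```

Emit:
jog_arm:
  dr:
    - [0,0,0]
    - [0,0,0]
    - [0,0,0]
    - [0,0,0]
    - [0,0,0]
  translation:
    - [0,0,0.1]
    - [0,0,0.1]
    - [0,0,0.1]
    - [0,0,0.04]
    - [0,0,0]
  jaw: [0.45,0.45,0.45,0.45,0.45]

```text
clock: 13.6
position: [0.4722, 0.3933, -0.0223]
ee_rot: [0.684, 0.73, -0.0, -0.0]
ft_force: [0.1, 0.3, -0.0]
grip_width: 0.452
grasp_force: 0.0
```

Emit:
jog_arm:
  dr:
    - [0,0,0]
    - [0,0,0]
    - [0,0,0]
    - [0,0,0]
    - [0,0,0]
  translation:
    - [0,0,0.06]
    - [0,0,0.06]
    - [0,0,0.06]
    - [0,0,0]
    - [0,0,0]
  jaw: [0.45,0.45,0.45,0.45,0.45]

```text
clock: 14.1
position: [0.4723, 0.3933, -0.0266]
ee_rot: [0.684, 0.73, -0.0, -0.0]
ft_force: [-0.6, 0.3, -0.5]
grip_width: 0.449
grasp_force: 0.0
```

Emit:
jog_arm:
  dr:
    - [0,0,0]
    - [0,0,0]
    - [0,0,0]
    - [0,0,0]
  translation:
    - [0,0,0.06]
    - [0,0,0.06]
    - [0,0,0]
    - [0,0,0]
  jaw: [0.45,0.45,0.45,0.45]

```text
clock: 14.5
position: [0.4723, 0.3933, -0.0296]
ee_rot: [0.684, 0.73, -0.0, -0.0]
ft_force: [0.1, 0.3, 0.8]
grip_width: 0.448
grasp_force: 0.0
```

Emit:
jog_arm:
  dr:
    - [0,0,0]
    - [0,0,0]
    - [0,0,0]
    - [0,0,0]
  translation:
    - [0,0,0.04]
    - [0,0,0.04]
    - [0,0,0]
    - [0,0,0]
  jaw: [0.45,0.45,0.45,0.45]

```text
clock: 14.9
position: [0.4723, 0.3934, -0.0315]
ee_rot: [0.684, 0.73, 0.0, -0.0]
ft_force: [0.5, -0.2, 0.9]
grip_width: 0.446
grasp_force: 0.7
```

Emit:
jog_arm:
  dr:
    - [0,0,0]
    - [0,0,0]
    - [0,0,0]
  translation:
    - [0,0,0.04]
    - [0,0,0]
    - [0,0,0]
  jaw: [0.45,0.45,0.45]

```text
clock: 15.2
position: [0.4724, 0.3934, -0.0316]
ee_rot: [0.684, 0.73, 0.0, -0.0]
ft_force: [-3.8, -3.3, 12.2]
grip_width: 0.449
grasp_force: 6.0
```

Emit:
jog_arm:
  dr:
    - [0,0,0]
    - [0,0,0]
    - [0,0,0]
  translation:
    - [0,0,0.04]
    - [0,0,0]
    - [0,0,0]
  jaw: [0.45,0.45,0.45]

```text
clock: 15.5
position: [0.4724, 0.3935, -0.0316]
ee_rot: [0.684, 0.729, 0.0, -0.0]
ft_force: [-7.7, -5.5, 22.2]
grip_width: 0.451
grasp_force: 11.0
```

Contact came at a reported z of −0.0315, against the mat top at 0.003. So tip height = reported z + 0.0345 at this opening, and I'll use that from here on. Next I'll raise and go back to the large jar.

Emit:
jog_arm:
  dr:
    - [0,0,0]
    - [0,0,0]
    - [0,0,0]
    - [0,0,0]
    - [0,0,0.95]
    - [0,0,0.95]
  translation:
    - [0,0,-0.3]
    - [0,0,-0.9]
    - [0,0,-0.9]
    - [0,0,-0.9]
    - [0,0,-0.9]
    - [0,0,-0.9]
  jaw: [0.5,0.6,0.6,0.6,0.6,0.6]

```text
clock: 16.1
position: [0.4722, 0.3932, 0.0873]
ee_rot: [0.732, 0.682, 0.0, -0.0]
ft_force: [0.1, 0.2, -0.2]
grip_width: 0.602
grasp_force: 0.0
```

```bash
python3 go.py .652 .066 -.011 -3.9
```

```text
t 16.1 pos [0.4722 0.3932 0.0873] phi -4.1 F [ 0.1  0.2 -0.2] g 0.602 0.0
turn [-0.   -0.   -0.04] shift [-12.55   8.1    3.93] if turned first [-12.57   8.06   3.93]
```

Emit:
jog_arm:
  dr:
    - [0,0,-0.04]
    - [0,0,0]
    - [0,0,0]
    - [0,0,0]
    - [0,0,0]
    - [0,0,0]
    - [0,0,0]
    - [0,0,0]
    - [0,0,0]
    - [0,0,0]
  translation:
    - [-0.9,0.575,0]
    - [-0.9,0.575,0]
    - [-0.9,0.575,0]
    - [-0.9,0.575,0]
    - [-0.9,0.575,0]
    - [-0.9,0.575,0]
    - [-0.9,0.575,0]
    - [-0.9,0.575,0]
    - [-0.9,0.575,0]
    - [-0.9,0.575,0]
  jaw: [0.6,0.6,0.6,0.6,0.6,0.6,0.6,0.6,0.6,0.6]

```text
clock: 17.1
position: [0.6014, 0.1585, 0.0864]
ee_rot: [0.73, 0.684, 0.0, -0.0]
ft_force: [0.3, 0.0, -0.5]
grip_width: 0.601
grasp_force: 0.0
```

Emit:
jog_arm:
  dr:
    - [0,0,0]
    - [0,0,0]
    - [0,0,0]
    - [0,0,0]
    - [0,0,0]
    - [0,0,0]
    - [0,0,0]
    - [0,0,0]
    - [0,0,0]
    - [0,0,0]
  translation:
    - [-0.9,0.575,0]
    - [-0.9,0.575,0]
    - [-0.9,0.575,0]
    - [-0.87,0.575,0]
    - [0,0,0]
    - [0,0,0.9]
    - [0,0,0.9]
    - [0,0,0.9]
    - [0,0,0]
    - [0,0,0]
  jaw: [0.6,0.6,0.6,0.6,0.6,0.6,0.6,0.6,0.6,0.6]

```text
clock: 18.1
position: [0.6524, 0.0669, 0.0192]
ee_rot: [0.73, 0.684, -0.0, -0.0]
ft_force: [-0.5, 0.4, 1.1]
grip_width: 0.601
grasp_force: 0.0
```

```bash
python3 go.py .652 .066 -.011 -3.9
```

```text
t 18.1 pos [0.6524 0.0669 0.0192] phi -3.7 F [-0.5  0.4  1.1] g 0.601 0.0
turn [-0.01 -0.    0.04] shift [-0.04 -0.01  1.21] if turned first [-0.04 -0.01  1.21]
```

Emit:
jog_arm:
  dr:
    - [0,0,0.04]
    - [0,0,0]
    - [0,0,0]
    - [0,0,0]
    - [0,0,0]
    - [0,0,0]
    - [0,0,0]
    - [0,0,0]
    - [0,0,0]
  translation:
    - [-0.04,0,0.4]
    - [0,0,0.4]
    - [0,0,0.41]
    - [0,0,0]
    - [0,0,0]
    - [0,0,0]
    - [0,0,0]
    - [0,0,0]
    - [0,0,0]
  jaw: [0.6,0.6,0.6,0.6,0.35,0.35,0.35,0.35,0.35]
  squeeze: 25

```text
clock: 19.0
position: [0.6525, 0.0656, -0.0112]
ee_rot: [0.731, 0.683, 0.0, 0.0]
ft_force: [-1.1, 0.4, -1.1]
grip_width: 0.449
grasp_force: 25.2
```

```bash
python3 go.py .450 .398 -.0115 3.7
```

```text
t 19.0 pos [ 0.6525  0.0656 -0.0112] phi -3.9 F [-1.1  0.4 -1.1] g 0.449 25.2
turn [ 0.  -0.  -1.9] shift [ 1.271e+01 -8.990e+00  1.000e-02] if turned first [ 1.379e+01 -7.230e+00  1.000e-02]
```

Emit:
jog_arm:
  dr:
    - [0,0,0]
    - [0,0,0]
    - [0,0,0]
    - [0,0,0]
    - [0,0,-0.95]
    - [0,0,-0.95]
    - [0,0,0]
    - [0,0,0]
    - [0,0,0]
    - [0,0,0]
  translation:
    - [0,0,-0.3]
    - [0,0,-0.9]
    - [0,0,-0.9]
    - [0,0,-0.9]
    - [0,0,0]
    - [0,0,0]
    - [0.86,-0.45,0]
    - [0.86,-0.45,0]
    - [0.86,-0.45,0]
    - [0.86,-0.45,0]
  jaw: [0.35,0.35,0.35,0.35,0.35,0.35,0.35,0.35,0.35,0.35]

```text
clock: 20.0
position: [0.6017, 0.1492, 0.0644]
ee_rot: [0.684, 0.729, 0.0, 0.0]
ft_force: [0.9, 0.1, 0.1]
grip_width: 0.446
grasp_force: 25.3
```

Emit:
jog_arm:
  dr:
    - [0,0,0]
    - [0,0,0]
    - [0,0,0]
    - [0,0,0]
    - [0,0,0]
    - [0,0,0]
    - [0,0,0]
    - [0,0,0]
    - [0,0,0]
    - [0,0,0]
  translation:
    - [0.86,-0.45,0]
    - [0.86,-0.45,0]
    - [0.86,-0.45,0]
    - [0.86,-0.45,0]
    - [0.86,-0.45,0]
    - [0.86,-0.45,0]
    - [0.86,-0.45,0]
    - [0.86,-0.45,0]
    - [0.86,-0.45,0]
    - [0.86,-0.45,0]
  jaw: [0.35,0.35,0.35,0.35,0.35,0.35,0.35,0.35,0.35,0.35]

```text
clock: 21.0
position: [0.4755, 0.3567, 0.0644]
ee_rot: [0.684, 0.729, 0.0, 0.0]
ft_force: [-0.2, 0.3, -1.4]
grip_width: 0.446
grasp_force: 25.3
```

Emit:
jog_arm:
  dr:
    - [0,0,0]
    - [0,0,0]
    - [0,0,0]
    - [0,0,0]
    - [0,0,0]
    - [0,0,0]
    - [0,0,0]
  translation:
    - [0.86,-0.45,0]
    - [0.86,-0.45,0]
    - [0,0,0]
    - [0,0,0.9]
    - [0,0,0.9]
    - [0,0,0]
    - [0,0,0]
  jaw: [0.35,0.35,0.35,0.35,0.35,0.35,0.35]

```text
clock: 21.7
position: [0.4511, 0.3969, 0.0193]
ee_rot: [0.684, 0.729, -0.0, 0.0]
ft_force: [0.0, 0.1, -0.5]
grip_width: 0.444
grasp_force: 25.4
```

```bash
python3 go.py .450 .398 -.0116 3.7
```

```text
t 21.7 pos [0.4511 0.3969 0.0193] phi 3.7 F [ 0.   0.1 -0.5] g 0.444 25.4
turn [ 0.    0.   -0.01] shift [ 0.05 -0.04  1.24] if turned first [ 0.05 -0.04  1.24]
```

Emit:
jog_arm:
  dr:
    - [0,0,0]
    - [0,0,0]
    - [0,0,0]
    - [0,0,0]
    - [0,0,0]
    - [0,0,0]
    - [0,0,0]
    - [0,0,0]
    - [0,0,0]
    - [0,0,0]
  translation:
    - [0,0,0.4]
    - [0,0,0.4]
    - [0,0,0.3]
    - [0,0,0.12]
    - [0,0,0]
    - [0,0,0]
    - [0,0,0]
    - [0,0,0]
    - [0,0,-0.6]
    - [0,0,-0.9]
  jaw: [0.35,0.35,0.35,0.35,0.35,0.6,0.6,0.6,0.6,0.6]

```text
clock: 22.7
position: [0.45, 0.3966, 0.0259]
ee_rot: [0.684, 0.73, -0.001, 0.0]
ft_force: [0.9, 0.3, -0.1]
grip_width: 0.596
grasp_force: 0.0
```

Emit:
jog_arm:
  dr:
    - [0,0,0]
    - [0,0,0]
    - [0,0,0.95]
    - [0,0,0.95]
  translation:
    - [0,0,-0.9]
    - [0,0,-0.9]
    - [0,0,-0.9]
    - [0,0,0]
  jaw: [0.6,0.6,0.6,0.6]

```text
clock: 23.1
position: [0.4524, 0.3988, 0.098]
ee_rot: [0.732, 0.682, 0.003, -0.0]
ft_force: [0.4, 0.3, 0.2]
grip_width: 0.602
grasp_force: 0.0
```

```bash
python3 go.py .646 -.037 -.0145 -3.9
```

```text
t 23.1 pos [0.4524 0.3988 0.098 ] phi -4.1 F [0.4 0.3 0.2] g 0.602 0.0
turn [ 0.05 -0.07 -0.04] shift [-16.86   8.95   4.45] if turned first [-16.86   8.91   4.5 ]
```

Emit:
jog_arm:
  dr:
    - [0,0,0]
    - [0,0,0]
    - [0,0,0]
    - [0,0,0]
    - [0,0,0]
    - [0,0,0]
    - [0,0,0]
    - [0,0,0]
    - [0,0,0]
    - [0,0,0]
  translation:
    - [-0.843,0.446,0]
    - [-0.843,0.446,0]
    - [-0.843,0.446,0]
    - [-0.843,0.446,0]
    - [-0.843,0.446,0]
    - [-0.843,0.446,0]
    - [-0.843,0.446,0]
    - [-0.843,0.446,0]
    - [-0.843,0.446,0]
    - [-0.843,0.446,0]
  jaw: [0.6,0.6,0.6,0.6,0.6,0.6,0.6,0.6,0.6,0.6]

```text
clock: 24.1
position: [0.5481, 0.1786, 0.0945]
ee_rot: [0.731, 0.683, 0.001, 0.0]
ft_force: [0.8, -0.2, -0.1]
grip_width: 0.6
grasp_force: 0.0
```

Emit:
jog_arm:
  dr:
    - [0,0,0]
    - [0,0,0]
    - [0,0,0]
    - [0,0,0]
    - [0,0,0]
    - [0,0,0]
    - [0,0,0]
    - [0,0,0]
    - [0,0,0]
    - [0,0,0]
  translation:
    - [-0.843,0.446,0]
    - [-0.843,0.446,0]
    - [-0.843,0.446,0]
    - [-0.843,0.446,0]
    - [-0.843,0.446,0]
    - [-0.843,0.446,0]
    - [-0.843,0.446,0]
    - [-0.843,0.446,0]
    - [-0.843,0.446,0]
    - [-0.843,0.446,0]
  jaw: [0.6,0.6,0.6,0.6,0.6,0.6,0.6,0.6,0.6,0.6]

```text
clock: 25.1
position: [0.645, -0.0392, 0.0945]
ee_rot: [0.731, 0.683, 0.001, 0.0]
ft_force: [-0.3, -0.5, 0.8]
grip_width: 0.6
grasp_force: 0.0
```

Emit:
jog_arm:
  dr:
    - [0,0,0]
    - [0,0,0]
    - [0,0,0]
    - [0,0,0]
    - [0,0,0]
  translation:
    - [0,0,0.8]
    - [0,0,0.8]
    - [0,0,0.8]
    - [0,0,0]
    - [0,0,0]
  jaw: [0.55,0.55,0.55,0.55,0.55]

```text
clock: 25.6
position: [0.6448, -0.0384, 0.0343]
ee_rot: [0.731, 0.683, 0.0, 0.0]
ft_force: [0.9, -0.6, 0.9]
grip_width: 0.548
grasp_force: 0.0
```

```bash
python3 go.py .646 -.037 -.0145 -3.9
```

```text
t 25.6 pos [ 0.6448 -0.0384  0.0343] phi -3.9 F [ 0.9 -0.6  0.9] g 0.548 0.0
turn [ 0.01 -0.   -0.  ] shift [0.06 0.04 1.95] if turned first [0.06 0.05 1.95]
```

Emit:
jog_arm:
  dr:
    - [0,0,0]
    - [0,0,0]
    - [0,0,0]
    - [0,0,0]
    - [0,0,0]
    - [0,0,0]
    - [0,0,0]
    - [0,0,0]
    - [0,0,0]
    - [0,0,0]
  translation:
    - [0.06,0.05,0.5]
    - [0,0,0.5]
    - [0,0,0.5]
    - [0,0,0.45]
    - [0,0,0]
    - [0,0,0]
    - [0,0,0]
    - [0,0,0]
    - [0,0,0]
    - [0,0,0]
  jaw: [0.55,0.55,0.55,0.55,0.55,0.3,0.3,0.3,0.3,0.3]

```text
clock: 26.6
position: [0.6459, -0.037, -0.0154]
ee_rot: [0.731, 0.683, 0.0, 0.0]
ft_force: [0.4, -0.0, -0.5]
grip_width: 0.397
grasp_force: 24.9
```

```bash
python3 go.py .457 .278 -.015 3.7
```

```text
t 26.6 pos [ 0.6459 -0.037  -0.0154] phi -3.9 F [ 0.4 -0.  -0.5] g 0.397 24.9
turn [ 0.01 -0.   -1.9 ] shift [12.06 -8.4  -0.02] if turned first [ 1.306e+01 -6.730e+00 -1.000e-02]
```

Emit:
jog_arm:
  dr:
    - [0,0,0]
    - [0,0,0]
    - [0,0,0]
    - [0,0,0]
    - [0,0,-0.95]
    - [0,0,-0.95]
    - [0,0,0]
    - [0,0,0]
    - [0,0,0]
    - [0,0,0]
  translation:
    - [0,0,-0.3]
    - [0,0,-0.9]
    - [0,0,-0.9]
    - [0,0,-0.9]
    - [0,0,0]
    - [0,0,0]
    - [0.87,-0.45,0]
    - [0.87,-0.45,0]
    - [0.87,-0.45,0]
    - [0.87,-0.45,0]
  jaw: [0.3,0.3,0.3,0.3,0.3,0.3,0.3,0.3,0.3,0.3]

```text
clock: 27.6
position: [0.5949, 0.0476, 0.0601]
ee_rot: [0.684, 0.729, 0.0, 0.0]
ft_force: [0.3, 0.4, -0.0]
grip_width: 0.399
grasp_force: 25.0
```

Emit:
jog_arm:
  dr:
    - [0,0,0]
    - [0,0,0]
    - [0,0,0]
    - [0,0,0]
    - [0,0,0]
    - [0,0,0]
    - [0,0,0]
    - [0,0,0]
    - [0,0,0]
    - [0,0,0]
  translation:
    - [0.87,-0.45,0]
    - [0.87,-0.45,0]
    - [0.87,-0.45,0]
    - [0.87,-0.45,0]
    - [0.87,-0.45,0]
    - [0.87,-0.45,0]
    - [0.87,-0.45,0]
    - [0.87,-0.45,0]
    - [0.87,-0.45,0]
    - [0.87,-0.45,0]
  jaw: [0.3,0.3,0.3,0.3,0.3,0.3,0.3,0.3,0.3,0.3]

```text
clock: 28.6
position: [0.4687, 0.2575, 0.0601]
ee_rot: [0.684, 0.729, 0.0, 0.0]
ft_force: [-0.2, 0.3, -0.5]
grip_width: 0.392
grasp_force: 25.0
```

Emit:
jog_arm:
  dr:
    - [0,0,0]
    - [0,0,0]
    - [0,0,0]
    - [0,0,0]
    - [0,0,0]
    - [0,0,0]
  translation:
    - [0.87,-0.45,0]
    - [0,0,0]
    - [0,0,0.9]
    - [0,0,0.9]
    - [0,0,0]
    - [0,0,0]
  jaw: [0.3,0.3,0.3,0.3,0.3,0.3]

```text
clock: 29.2
position: [0.4568, 0.2771, 0.015]
ee_rot: [0.684, 0.729, -0.0, 0.0]
ft_force: [0.3, 0.3, 1.0]
grip_width: 0.397
grasp_force: 25.1
```

```bash
python3 go.py .457 .278 -.0158 3.7
```

```text
t 29.2 pos [0.4568 0.2771 0.015 ] phi 3.6 F [0.3 0.3 1. ] g 0.397 25.1
turn [ 0.    0.   -0.01] shift [0.03 0.01 1.23] if turned first [0.03 0.01 1.23]
```

Emit:
jog_arm:
  dr:
    - [0,0,0]
    - [0,0,0]
    - [0,0,0]
    - [0,0,0]
    - [0,0,0]
    - [0,0,0]
    - [0,0,0]
    - [0,0,0]
    - [0,0,0]
    - [0,0,0]
  translation:
    - [0,0,0.4]
    - [0,0,0.4]
    - [0,0,0.3]
    - [0,0,0.12]
    - [0,0,0]
    - [0,0,0]
    - [0,0,0]
    - [0,0,0]
    - [0,0,-0.6]
    - [0,0,-0.9]
  jaw: [0.3,0.3,0.3,0.3,0.3,0.55,0.6,0.6,0.6,0.6]

```text
clock: 30.2
position: [0.4555, 0.2771, 0.0209]
ee_rot: [0.684, 0.73, -0.001, -0.0]
ft_force: [-0.4, 0.7, 1.0]
grip_width: 0.599
grasp_force: 0.0
```

Emit:
jog_arm:
  dr:
    - [0,0,0]
    - [0,0,0]
    - [0,0,-0.98]
    - [0,0,-0.98]
    - [0,0,-0.98]
    - [0,0,-0.98]
    - [0,0,-0.98]
    - [0,0,-0.98]
    - [0,0,-0.98]
    - [0,0,-0.98]
  translation:
    - [0,0,-0.9]
    - [0,0,-0.9]
    - [0,0,0]
    - [0,0,0]
    - [0,0,0]
    - [0,0,0]
    - [0,0,0]
    - [0,0,0]
    - [0,0,0]
    - [0,0,0]
  jaw: [0.6,0.6,0.6,0.6,0.6,0.6,0.6,0.6,0.6,0.6]

```text
clock: 31.2
position: [0.4564, 0.2777, 0.0665]
ee_rot: [0.46, 0.888, 0.0, 0.0]
ft_force: [-0.1, -0.2, 0.2]
grip_width: 0.601
grasp_force: 0.0
```

Emit:
jog_arm:
  dr:
    - [0,0,-0.98]
    - [0,0,-0.98]
    - [0,0,-0.98]
    - [0,0,-0.98]
    - [0,0,-0.98]
    - [0,0,-0.98]
    - [0,0,-0.98]
    - [0,0,-0.98]
    - [0,0,-0.98]
    - [0,0,-0.98]
  translation:
    - [0,0,0]
    - [0,0,0]
    - [0,0,0]
    - [0,0,0]
    - [0,0,0]
    - [0,0,0]
    - [0,0,0]
    - [0,0,0]
    - [0,0,0]
    - [0,0,0]
  jaw: [0.6,0.6,0.6,0.6,0.6,0.6,0.6,0.6,0.6,0.6]

```text
clock: 32.2
position: [0.4564, 0.2777, 0.0666]
ee_rot: [0.136, 0.991, 0.0, 0.0]
ft_force: [0.1, -0.5, -0.2]
grip_width: 0.602
grasp_force: 0.0
```

```bash
python3 go.py .6496 .0147 -.0285 86.1
```

```text
t 32.2 pos [0.4564 0.2777 0.0666] phi 74.4 F [ 0.1 -0.5 -0.2] g 0.602 0.0
turn [ 0.    0.   -2.92] shift [-10.27  -8.06   3.8 ] if turned first [-8.43 -9.97  3.8 ]
```

Emit:
jog_arm:
  dr:
    - [0,0,-0.973]
    - [0,0,-0.973]
    - [0,0,-0.973]
    - [0,0,0]
    - [0,0,0]
    - [0,0,0]
    - [0,0,0]
    - [0,0,0]
    - [0,0,0]
    - [0,0,0]
  translation:
    - [0,0,0]
    - [0,0,0]
    - [0,0,0]
    - [-0.703,-0.831,0]
    - [-0.703,-0.831,0]
    - [-0.703,-0.831,0]
    - [-0.703,-0.831,0]
    - [-0.703,-0.831,0]
    - [-0.703,-0.831,0]
    - [-0.703,-0.831,0]
  jaw: [0.6,0.6,0.6,0.6,0.6,0.6,0.6,0.6,0.6,0.6]

```text
clock: 33.2
position: [0.5694, 0.123, 0.0665]
ee_rot: [0.035, 0.999, 0.0, 0.0]
ft_force: [0.7, 0.1, 1.4]
grip_width: 0.604
grasp_force: 0.0
```

Emit:
jog_arm:
  dr:
    - [0,0,0]
    - [0,0,0]
    - [0,0,0]
    - [0,0,0]
    - [0,0,0]
    - [0,0,0]
    - [0,0,0]
    - [0,0,0]
    - [0,0,0]
    - [0,0,0]
  translation:
    - [-0.703,-0.831,0]
    - [-0.703,-0.831,0]
    - [-0.703,-0.831,0]
    - [-0.703,-0.831,0]
    - [-0.703,-0.831,0]
    - [0,0,0]
    - [0,0,0.9]
    - [0,0,0.9]
    - [0,0,0]
    - [0,0,0]
  jaw: [0.6,0.6,0.6,0.6,0.6,0.6,0.6,0.6,0.6,0.6]

```text
clock: 34.2
position: [0.6488, 0.0145, 0.0217]
ee_rot: [0.035, 0.999, 0.0, -0.0]
ft_force: [0.2, -0.4, 0.3]
grip_width: 0.603
grasp_force: 0.0
```

```bash
python3 go.py .6496 .0147 -.0285 86.1
```

```text
t 34.2 pos [0.6488 0.0145 0.0217] phi 86.0 F [ 0.2 -0.4  0.3] g 0.603 0.0
turn [ 0.   -0.01 -0.04] shift [-0.03  0.01  2.01] if turned first [-0.03  0.01  2.01]
```

Emit:
jog_arm:
  dr:
    - [0,0,-0.04]
    - [0,0,0]
    - [0,0,0]
    - [0,0,0]
    - [0,0,0]
    - [0,0,0]
    - [0,0,0]
  translation:
    - [-0.03,0.01,0.5]
    - [0,0,0.4]
    - [0,0,0.4]
    - [0,0,0.3]
    - [0,0,0.2]
    - [0,0,0.2]
    - [0,0,0]
  jaw: [0.6,0.6,0.6,0.6,0.6,0.6,0.6]

```text
clock: 34.9
position: [0.6494, 0.0142, -0.0293]
ee_rot: [0.034, 0.999, -0.0, -0.0]
ft_force: [-1.2, -0.3, -0.3]
grip_width: 0.603
grasp_force: 0.0
```

Emit:
jog_arm:
  dr:
    - [0,0,0]
    - [0,0,0]
    - [0,0,0]
    - [0,0,0]
    - [0,0,0]
    - [0,0,0]
  translation:
    - [0,0,0]
    - [0,0,0]
    - [0,0,0]
    - [0,0,0]
    - [0,0,0]
    - [0,0,0]
  jaw: [0.5,0.35,0.35,0.35,0.35,0.35]

```text
clock: 35.5
position: [0.6502, 0.0142, -0.0281]
ee_rot: [0.034, 0.999, 0.0, 0.0]
ft_force: [-0.3, -0.6, 5.8]
grip_width: 0.428
grasp_force: 25.3
```

```bash
python3 go.py .4535 .338 -.0295 3.7
```

```text
t 35.5 pos [ 0.6502  0.0142 -0.0281] phi 86.1 F [-0.3 -0.6  5.8] g 0.428 25.3
turn [1.00e-02 1.00e-02 2.06e+01] shift [ 8.73 12.38  0.05] if turned first [13.43 -7.02  0.06]
```

Emit:
jog_arm:
  dr:
    - [0,0,0]
    - [0,0,0]
    - [0,0,0]
    - [0,0,0]
    - [0,0,0]
    - [0,0,0.98]
    - [0,0,0.98]
    - [0,0,0.98]
    - [0,0,0.98]
    - [0,0,0.98]
  translation:
    - [0,0,-0.2]
    - [0,0,-0.5]
    - [0,0,-0.9]
    - [0,0,-0.9]
    - [0,0,-0.9]
    - [0,0,0]
    - [0,0,0]
    - [0,0,0]
    - [0,0,0]
    - [0,0,0]
  jaw: [0.35,0.35,0.35,0.35,0.35,0.35,0.35,0.35,0.35,0.35]
  squeeze: 30

```text
clock: 36.5
position: [0.6498, 0.0143, 0.0572]
ee_rot: [0.205, 0.979, 0.0, 0.0]
ft_force: [-0.4, -1.0, -0.7]
grip_width: 0.426
grasp_force: 30.0
```

Emit:
jog_arm:
  dr:
    - [0,0,0.98]
    - [0,0,0.98]
    - [0,0,0.98]
    - [0,0,0.98]
    - [0,0,0.98]
    - [0,0,0.98]
    - [0,0,0.98]
    - [0,0,0.98]
    - [0,0,0.98]
    - [0,0,0.98]
  translation:
    - [0,0,0]
    - [0,0,0]
    - [0,0,0]
    - [0,0,0]
    - [0,0,0]
    - [0,0,0]
    - [0,0,0]
    - [0,0,0]
    - [0,0,0]
    - [0,0,0]
  jaw: [0.35,0.35,0.35,0.35,0.35,0.35,0.35,0.35,0.35,0.35]

```text
clock: 37.5
position: [0.6498, 0.0144, 0.0572]
ee_rot: [0.521, 0.853, 0.0, 0.0]
ft_force: [-0.2, 0.8, 0.5]
grip_width: 0.422
grasp_force: 30.0
```

Emit:
jog_arm:
  dr:
    - [0,0,0.98]
    - [0,0,0.98]
    - [0,0,0.98]
    - [0,0,0.98]
    - [0,0,0.98]
    - [0,0,0.98]
    - [0,0,0]
    - [0,0,0]
  translation:
    - [0,0,0]
    - [0,0,0]
    - [0,0,0]
    - [0,0,0]
    - [0,0,0]
    - [0,0,0]
    - [0,0,0]
    - [0,0,0]
  jaw: [0.35,0.35,0.35,0.35,0.35,0.35,0.35,0.35]

```text
clock: 38.3
position: [0.6498, 0.0144, 0.0568]
ee_rot: [0.683, 0.731, 0.0, 0.0]
ft_force: [0.1, -0.8, -0.2]
grip_width: 0.422
grasp_force: 30.0
```

```bash
python3 go.py .4535 .338 -.0285 3.7
```

```text
t 38.3 pos [0.6498 0.0144 0.0568] phi 3.9 F [ 0.1 -0.8 -0.2] g 0.422 30.0
turn [ 0.   -0.    0.05] shift [13.45 -6.95  3.41] if turned first [13.42 -7.    3.41]
```

Emit:
jog_arm:
  dr:
    - [0,0,0.05]
    - [0,0,0]
    - [0,0,0]
    - [0,0,0]
    - [0,0,0]
    - [0,0,0]
    - [0,0,0]
    - [0,0,0]
    - [0,0,0]
    - [0,0,0]
  translation:
    - [0.895,-0.467,0]
    - [0.895,-0.467,0]
    - [0.895,-0.467,0]
    - [0.895,-0.467,0]
    - [0.895,-0.467,0]
    - [0.895,-0.467,0]
    - [0.895,-0.467,0]
    - [0.895,-0.467,0]
    - [0.895,-0.467,0]
    - [0.895,-0.467,0]
  jaw: [0.35,0.35,0.35,0.35,0.35,0.35,0.35,0.35,0.35,0.35]

```text
clock: 39.3
position: [0.5187, 0.2311, 0.0568]
ee_rot: [0.684, 0.729, 0.0, -0.0]
ft_force: [-0.1, 0.4, -0.1]
grip_width: 0.427
grasp_force: 30.1
```

Emit:
jog_arm:
  dr:
    - [0,0,0]
    - [0,0,0]
    - [0,0,0]
    - [0,0,0]
    - [0,0,0]
    - [0,0,0]
    - [0,0,0]
    - [0,0,0]
    - [0,0,0]
    - [0,0,0]
  translation:
    - [0.895,-0.467,0]
    - [0.895,-0.467,0]
    - [0.895,-0.467,0]
    - [0.895,-0.467,0]
    - [0.895,-0.467,0]
    - [0,0,0]
    - [0,0,0.9]
    - [0,0,0.9]
    - [0,0,0.6]
    - [0,0,0]
  jaw: [0.35,0.35,0.35,0.35,0.35,0.35,0.35,0.35,0.35,0.35]

```text
clock: 40.3
position: [0.4531, 0.3369, -0.0053]
ee_rot: [0.685, 0.729, -0.002, 0.0]
ft_force: [0.1, 0.4, 0.0]
grip_width: 0.423
grasp_force: 30.1
```

```bash
python3 go.py .4535 .338 -.0285 3.7
```

```text
t 40.3 pos [ 0.4531  0.3369 -0.0053] phi 3.6 F [0.1 0.4 0. ] g 0.423 30.1
turn [-0.03  0.03 -0.03] shift [0.05 0.02 0.93] if turned first [0.04 0.02 0.93]
```

Emit:
jog_arm:
  dr:
    - [0,0,0]
    - [0,0,0]
    - [0,0,0]
    - [0,0,0]
    - [0,0,0]
    - [0,0,0]
    - [0,0,0]
    - [0,0,0]
    - [0,0,0]
    - [0,0,0]
  translation:
    - [0.04,0.02,0.4]
    - [0,0,0.3]
    - [0,0,0.21]
    - [0,0,0]
    - [0,0,0]
    - [0,0,0]
    - [0,0,0]
    - [0,0,0]
    - [0,0,-0.3]
    - [0,0,-0.9]
  jaw: [0.35,0.35,0.35,0.35,0.5,0.6,0.6,0.6,0.6,0.6]

```text
clock: 41.3
position: [0.4533, 0.3383, 0.0028]
ee_rot: [0.685, 0.729, -0.002, 0.0]
ft_force: [-0.4, 0.7, 0.6]
grip_width: 0.598
grasp_force: 0.0
```

Emit:
jog_arm:
  dr:
    - [0,0,0]
    - [0,0,0]
    - [0,0,0.85]
    - [0,0,0.85]
    - [0,0,0.85]
    - [0,0,0.85]
  translation:
    - [0,0,-0.9]
    - [0,0,-0.9]
    - [0,0,-0.5]
    - [0,0,0]
    - [0,0,0]
    - [0,0,0]
  jaw: [0.6,0.6,0.6,0.6,0.6,0.6]

```text
clock: 41.9
position: [0.4546, 0.3394, 0.062]
ee_rot: [0.767, 0.642, 0.0, -0.0]
ft_force: [0.1, 0.6, 0.2]
grip_width: 0.601
grasp_force: 0.0
```

```bash
python3 go.py .4735 .0625 -.022 -10
```

```text
t 41.9 pos [0.4546 0.3394 0.062 ] phi -10.2 F [0.1 0.6 0.2] g 0.601 0.0
turn [ 0.   -0.01 -0.04] shift [-10.77   2.7    3.35] if turned first [-10.78   2.67   3.36]
```

Emit:
jog_arm:
  dr:
    - [0,0,-0.04]
    - [0,0,0]
    - [0,0,0]
    - [0,0,0]
    - [0,0,0]
    - [0,0,0]
    - [0,0,0]
    - [0,0,0]
    - [0,0,0]
    - [0,0,0]
  translation:
    - [-0.898,0.2225,0]
    - [-0.898,0.2225,0]
    - [-0.898,0.2225,0]
    - [-0.898,0.2225,0]
    - [-0.898,0.2225,0]
    - [-0.898,0.2225,0]
    - [-0.898,0.2225,0]
    - [-0.898,0.2225,0]
    - [-0.898,0.2225,0]
    - [-0.898,0.2225,0]
  jaw: [0.6,0.6,0.6,0.6,0.6,0.6,0.6,0.6,0.6,0.6]

```text
clock: 42.9
position: [0.4706, 0.1066, 0.0615]
ee_rot: [0.766, 0.643, 0.0, -0.0]
ft_force: [0.4, 0.8, 0.3]
grip_width: 0.595
grasp_force: 0.0
```

Emit:
jog_arm:
  dr:
    - [0,0,0]
    - [0,0,0]
    - [0,0,0]
    - [0,0,0]
    - [0,0,0]
    - [0,0,0]
    - [0,0,0]
  translation:
    - [-0.898,0.2225,0]
    - [-0.898,0.2225,0]
    - [0,0,0]
    - [0,0,0.9]
    - [0,0,0.5]
    - [0,0,0]
    - [0,0,0]
  jaw: [0.6,0.6,0.6,0.6,0.6,0.6,0.6]

```text
clock: 43.6
position: [0.4738, 0.0623, 0.0263]
ee_rot: [0.765, 0.644, -0.0, -0.0]
ft_force: [-0.1, -1.3, 0.1]
grip_width: 0.598
grasp_force: 0.0
```

```bash
python3 go.py .4735 .0625 -.022 -10; python3 - <<'E'
from h import *
S=grab("scene",3);T=grab("top",2)
a=cv2.resize(S["img"][170:290,215:315],(500,600),interpolation=cv2.INTER_CUBIC);b=cv2.resize(S["img"][100:200,140:240],(300,300),interpolation=cv2.INTER_CUBIC);d=cv2.resize(T["img"][190:290,110:210],(300,300),interpolation=cv2.INTER_CUBIC)
cv2.imwrite("pics/h1.png",cv2.convertScaleAbs(np.hstack([a,np.vstack([b,d])]),alpha=1.6,beta=20))
E
```

```text
t 43.6 pos [0.4738 0.0623 0.0263] phi -9.9 F [-0.1 -1.3  0.1] g 0.598 0.0
turn [-0.01  0.01  0.03] shift [ 0.01 -0.01  1.93] if turned first [ 0.   -0.01  1.93]
```

View pics/h1.png

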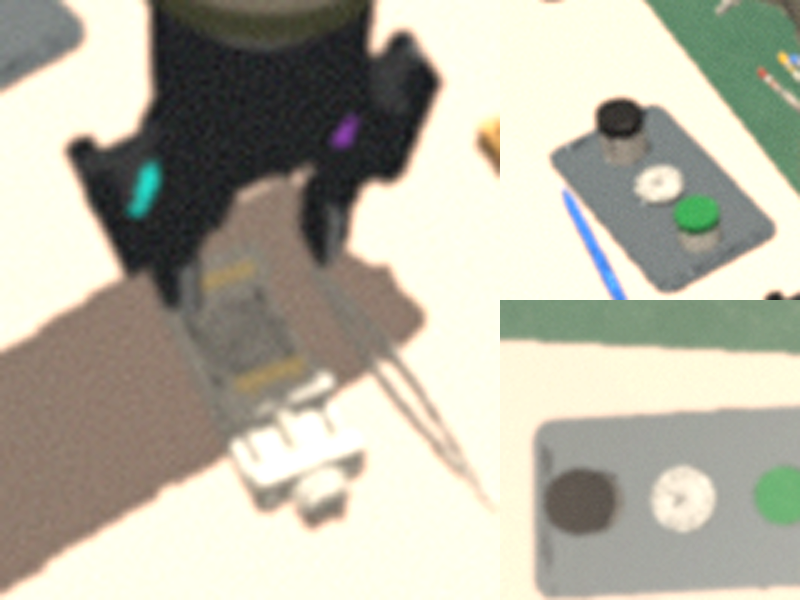

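The picture shows both jars upright and the next movement dial up on the mat at (660,183) in the scene part. The fingers straddle the holder at (170,290) and (320,250), around the finished disc at (245,325). I'll descend and grip.

Emit:
jog_arm:
  dr:
    - [0,0,0]
    - [0,0,0]
    - [0,0,0]
    - [0,0,0]
    - [0,0,0]
    - [0,0,0]
    - [0,0,0]
  translation:
    - [0,0,0.5]
    - [0,0,0.5]
    - [0,0,0.4]
    - [0,0,0.3]
    - [0,0,0.23]
    - [0,0,0]
    - [0,0,0]
  jaw: [0.6,0.6,0.6,0.6,0.6,0.6,0.6]

```text
clock: 44.55
position: [0.4741, 0.0623, -0.0221]
ee_rot: [0.765, 0.644, -0.0, 0.0]
ft_force: [-0.9, 0.3, 0.0]
grip_width: 0.602
grasp_force: 0.0
```

Emit:
jog_arm:
  dr:
    - [0,0,0]
    - [0,0,0]
    - [0,0,0]
    - [0,0,0]
    - [0,0,0]
    - [0,0,0]
  translation:
    - [0,0,0]
    - [0,0,0]
    - [0,0,0]
    - [0,0,0]
    - [0,0,0]
    - [0,0,0]
  jaw: [0.5,0.35,0.35,0.35,0.35,0.35]

```text
clock: 45.15
position: [0.4744, 0.0626, -0.0215]
ee_rot: [0.765, 0.644, 0.001, -0.0]
ft_force: [-1.4, -0.7, 5.7]
grip_width: 0.426
grasp_force: 29.4
```

```bash
python3 go.py .4735 .0625 -.022 -10
```

```text
t 45.1 pos [ 0.4744  0.0626 -0.0215] phi -9.9 F [-1.4 -0.7  5.7] g 0.426 29.4
turn [ 0.01 -0.01  0.03] shift [-0.01 -0.03  0.02] if turned first [-0.01 -0.03  0.02]
```

Emit:
jog_arm:
  dr:
    - [0,0,0]
    - [0,0,0]
    - [0,0,0]
    - [0,0,0]
    - [0,0,1]
    - [0,0,1]
    - [0,0,1]
    - [0,0,1]
    - [0,0,1]
    - [0,0,1]
  translation:
    - [0,0,-0.2]
    - [0,0,-0.6]
    - [0,0,-0.9]
    - [0,0,-0.9]
    - [0,0,-0.4]
    - [0,0,0]
    - [0,0,0]
    - [0,0,0]
    - [0,0,0]
    - [0,0,0]
  jaw: [0.35,0.35,0.35,0.35,0.35,0.35,0.35,0.35,0.35,0.35]

```text
clock: 46.15
position: [0.4741, 0.0625, 0.0533]
ee_rot: [0.883, 0.469, 0.0, -0.0]
ft_force: [-0.1, -0.1, -0.6]
grip_width: 0.423
grasp_force: 30.1
```

Emit:
jog_arm:
  dr:
    - [0,0,1]
    - [0,0,1]
    - [0,0,1]
    - [0,0,1]
    - [0,0,1]
    - [0,0,1]
    - [0,0,1]
    - [0,0,1]
    - [0,0,1]
    - [0,0,1]
  translation:
    - [0,0,0]
    - [0,0,0]
    - [0,0,0]
    - [0,0,0]
    - [0,0,0]
    - [0,0,0]
    - [0,0,0]
    - [0,0,0]
    - [0,0,0]
    - [0,0,0]
  jaw: [0.35,0.35,0.35,0.35,0.35,0.35,0.35,0.35,0.35,0.35]

```text
clock: 47.15
position: [0.474, 0.0625, 0.0533]
ee_rot: [0.99, 0.139, 0.0, -0.0]
ft_force: [-0.0, -0.2, 0.0]
grip_width: 0.421
grasp_force: 30.0
```

Emit:
jog_arm:
  dr:
    - [0,0,1]
    - [0,0,1]
    - [0,0,1]
    - [0,0,1]
    - [0,0,1]
    - [0,0,0]
  translation:
    - [0,0,0]
    - [0,0,0]
    - [0,0,0]
    - [0,0,0]
    - [0,0,0]
    - [0,0,0]
  jaw: [0.35,0.35,0.35,0.35,0.35,0.35]

```text
clock: 47.75
position: [0.4741, 0.0625, 0.0532]
ee_rot: [0.999, -0.034, 0.0, -0.0]
ft_force: [0.0, 0.1, -0.2]
grip_width: 0.421
grasp_force: 30.0
```

```bash
python3 go.py .6496 .0147 -.027 -93.9; python3 -c "
from h import *
print(manip.get_obs()['joint_pos'].round(2))"
```

```text
t 47.8 pos [0.4741 0.0625 0.0532] phi -93.9 F [ 0.   0.1 -0.2] g 0.421 30.0
turn [-0.01 -0.   -0.01] shift [7.14 1.43 3.21] if turned first [7.14 1.43 3.21]
[-1.05  0.2   0.91  2.04 -0.19  0.98 -1.69]
```

Emit:
jog_arm:
  dr:
    - [0,0,0]
    - [0,0,0]
    - [0,0,0]
    - [0,0,0]
    - [0,0,0]
    - [0,0,0]
    - [0,0,0]
    - [0,0,0]
    - [0,0,0]
    - [0,0,0]
  translation:
    - [0.79,0.16,0]
    - [0.79,0.16,0]
    - [0.79,0.16,0]
    - [0.79,0.16,0]
    - [0.79,0.16,0]
    - [0.79,0.16,0]
    - [0.79,0.16,0]
    - [0.79,0.16,0]
    - [0.82,0.15,0]
    - [0,0,0]
  jaw: [0.35,0.35,0.35,0.35,0.35,0.35,0.35,0.35,0.35,0.35]

```text
clock: 48.75
position: [0.6513, 0.0137, 0.053]
ee_rot: [0.999, -0.033, 0.0, 0.001]
ft_force: [-0.9, 1.1, -0.5]
grip_width: 0.421
grasp_force: 30.1
```

Emit:
jog_arm:
  dr:
    - [0,0,0]
    - [0,0,0]
    - [0,0,0]
    - [0,0,0]
  translation:
    - [0,0,0.9]
    - [0,0,0.7]
    - [0,0,0.4]
    - [0,0,0]
  jaw: [0.35,0.35,0.35,0.35]

```text
clock: 49.15
position: [0.6482, 0.015, 0.0013]
ee_rot: [0.999, -0.033, -0.001, 0.0]
ft_force: [-0.3, 0.5, 0.3]
grip_width: 0.422
grasp_force: 30.1
```

```bash
python3 go.py .6496 .0147 -.027 -93.9
```

```text
t 49.1 pos [0.6482 0.015  0.0013] phi -93.8 F [-0.3  0.5  0.3] g 0.422 30.1
turn [0.   0.04 0.02] shift [0.06 0.01 1.13] if turned first [0.06 0.01 1.13]
```

Emit:
jog_arm:
  dr:
    - [0,0,0]
    - [0,0,0]
    - [0,0,0]
    - [0,0,0]
    - [0,0,0]
    - [0,0,0]
  translation:
    - [0,0,0]
    - [0,0,0.4]
    - [0,0,0.4]
    - [0,0,0.2]
    - [0,0,0.13]
    - [0,0,0]
  jaw: [0.35,0.35,0.35,0.35,0.35,0.35]

```text
clock: 49.75
position: [0.6494, 0.0147, -0.0259]
ee_rot: [0.999, -0.034, -0.0, 0.0]
ft_force: [0.6, 0.3, -0.2]
grip_width: 0.425
grasp_force: 30.1
```

```bash
python3 go.py .6496 .0147 -.027 -93.9
```

```text
t 49.8 pos [ 0.6494  0.0147 -0.0259] phi -93.9 F [ 0.6  0.3 -0.2] g 0.425 30.1
turn [0.   0.01 0.01] shift [ 0.01 -0.    0.04] if turned first [ 0.01 -0.    0.04]
```

Emit:
jog_arm:
  dr:
    - [0,0,0]
    - [0,0,0]
    - [0,0,0]
    - [0,0,0]
    - [0,0,0]
    - [0,0,0]
    - [0,0,0]
    - [0,0,0]
    - [0,0,0]
    - [0,0,0]
  translation:
    - [0,0,0.06]
    - [0,0,0]
    - [0,0,0]
    - [0,0,0]
    - [0,0,0]
    - [0,0,0]
    - [0,0,-0.3]
    - [0,0,-0.9]
    - [0,0,-0.9]
    - [0,0,-0.9]
  jaw: [0.35,0.35,0.5,0.6,0.6,0.6,0.6,0.6,0.6,0.6]

```text
clock: 50.75
position: [0.6497, 0.0146, 0.0495]
ee_rot: [0.999, -0.034, 0.0, 0.0]
ft_force: [0.4, -0.5, -0.2]
grip_width: 0.597
grasp_force: 0.0
```

Emit:
jog_arm:
  dr:
    - [0,0,-1]
    - [0,0,-1]
    - [0,0,-1]
    - [0,0,-1]
    - [0,0,-1]
    - [0,0,-1]
    - [0,0,-1]
    - [0,0,-1]
    - [0,0,-1]
    - [0,0,-1]
  translation:
    - [0,0,-0.5]
    - [0,0,0]
    - [0,0,0]
    - [0,0,0]
    - [0,0,0]
    - [0,0,0]
    - [0,0,0]
    - [0,0,0]
    - [0,0,0]
    - [0,0,0]
  jaw: [0.6,0.6,0.6,0.6,0.6,0.6,0.6,0.6,0.6,0.6]

```text
clock: 51.75
position: [0.6498, 0.0145, 0.0613]
ee_rot: [0.95, 0.311, 0.0, 0.0]
ft_force: [0.1, -0.2, 0.3]
grip_width: 0.597
grasp_force: 0.0
```

Emit:
jog_arm:
  dr:
    - [0,0,-1]
    - [0,0,-1]
    - [0,0,-1]
    - [0,0,-1]
    - [0,0,-1]
    - [0,0,-1]
    - [0,0,-1]
    - [0,0,-1]
    - [0,0,-1]
    - [0,0,-1]
  translation:
    - [0,0,0]
    - [0,0,0]
    - [0,0,0]
    - [0,0,0]
    - [0,0,0]
    - [0,0,0]
    - [0,0,0]
    - [0,0,0]
    - [0,0,0]
    - [0,0,0]
  jaw: [0.6,0.6,0.6,0.6,0.6,0.6,0.6,0.6,0.6,0.6]

```text
clock: 52.75
position: [0.6498, 0.0144, 0.0613]
ee_rot: [0.787, 0.618, 0.0, 0.0]
ft_force: [-0.2, 1.5, -0.4]
grip_width: 0.6
grasp_force: 0.0
```

```bash
python3 go.py .4535 .338 -.029 -10;python3 - <<'E'
from h import *
T=grab("top",4);S=grab("scene",4)
e=[]
for c,b in ((T,(135,235,170,275)),(S,(180,145,205,175))):
    x0,y0,x1,y1=b; g=c["img"][y0:y1,x0:x1].max(2); _,m=cv2.threshold(cv2.GaussianBlur(g,(3,3),0),0,255,cv2.THRESH_OTSU)
    k=max(cv2.findContours(m,cv2.RETR_EXTERNAL,cv2.CHAIN_APPROX_NONE)[0],key=cv2.contourArea); el=cv2.fitEllipse(k); e.append(np.array(el[0])+[x0,y0]); print(el)
print(tri((T,S),e), plane(T,e[0],.011))
E
```

```text
t 52.8 pos [0.6498 0.0144 0.0613] phi -13.7 F [-0.2  1.5 -0.4] g 0.6 0.0
turn [ 0.01  0.   -0.93] shift [ 10.71 -10.7    3.61] if turned first [11.38 -9.98  3.61]
((17.626026153564453, 19.41520118713379), (40.98892593383789, 44.57719421386719), 0.21450433135032654)
((12.651581764221191, 15.669026374816895), (10.797818183898926, 14.933640480041504), 77.36428833007812)
(array([ 0.46376899,  0.37962266, -0.029509  ]), np.float64(0.00535733428329742)) [0.45759553 0.37293094 0.011     ]
```

Emit:
jog_arm:
  dr:
    - [0,0,-0.93]
    - [0,0,0]
    - [0,0,0]
    - [0,0,0]
    - [0,0,0]
    - [0,0,0]
    - [0,0,0]
    - [0,0,0]
    - [0,0,0]
    - [0,0,0]
  translation:
    - [0,0,0]
    - [0.813,-0.713,0]
    - [0.813,-0.713,0]
    - [0.813,-0.713,0]
    - [0.813,-0.713,0]
    - [0.813,-0.713,0]
    - [0.813,-0.713,0]
    - [0.813,-0.713,0]
    - [0.813,-0.713,0]
    - [0.813,-0.713,0]
  jaw: [0.6,0.6,0.6,0.6,0.6,0.6,0.6,0.6,0.6,0.6]

```text
clock: 54.15
position: [0.5234, 0.224, 0.0608]
ee_rot: [0.767, 0.642, 0.0, 0.0]
ft_force: [0.2, 0.3, -0.1]
grip_width: 0.598
grasp_force: 0.0
```

Emit:
jog_arm:
  dr:
    - [0,0,0]
    - [0,0,0]
    - [0,0,0]
    - [0,0,0]
    - [0,0,0]
    - [0,0,0]
    - [0,0,0]
    - [0,0,0]
    - [0,0,0]
    - [0,0,0]
  translation:
    - [0.813,-0.713,0]
    - [0.813,-0.713,0]
    - [0.813,-0.713,0]
    - [0.813,-0.713,0]
    - [0.813,-0.713,0]
    - [0,0,0]
    - [0,0,0.9]
    - [0,0,0.9]
    - [0,0,0.4]
    - [0,0,0]
  jaw: [0.6,0.6,0.6,0.6,0.6,0.6,0.6,0.6,0.6,0.6]

```text
clock: 55.15
position: [0.4537, 0.3377, 0.0045]
ee_rot: [0.767, 0.641, -0.001, 0.0]
ft_force: [-0.2, 0.4, -0.2]
grip_width: 0.598
grasp_force: 0.0
```

```bash
python3 go.py .4535 .338 -.029 -10;python3 - <<'E'
from h import *
S=optics.camera("scene");print(plane(S,(192.65,160.67),.011));T=optics.camera("top");print(plane(T,(171,256),.011))
E
```

```text
t 55.1 pos [0.4537 0.3377 0.0045] phi -10.2 F [-0.2  0.4 -0.2] g 0.598 0.0
turn [-0.02  0.03 -0.05] shift [ 0.01 -0.01  1.34] if turned first [ 0.01 -0.01  1.34]
[0.45464679 0.34003475 0.011     ]
[0.45523237 0.33931074 0.011     ]
```

Emit:
jog_arm:
  dr:
    - [0,0,-0.04]
    - [0,0,0]
    - [0,0,0]
    - [0,0,0]
    - [0,0,0]
    - [0,0,0]
    - [0,0,0]
    - [0,0,0]
    - [0,0,0]
    - [0,0,0]
  translation:
    - [0.04,0,0.4]
    - [0,0,0.4]
    - [0,0,0.3]
    - [0,0,0.24]
    - [0,0,0]
    - [0,0,0]
    - [0,0,0]
    - [0,0,0]
    - [0,0,0]
    - [0,0,0]
  jaw: [0.6,0.6,0.6,0.6,0.6,0.5,0.35,0.35,0.35,0.35]

```text
clock: 56.25
position: [0.4547, 0.34, -0.0274]
ee_rot: [0.766, 0.643, 0.0, -0.0]
ft_force: [-0.1, -1.4, 4.8]
grip_width: 0.418
grasp_force: 30.1
```

Emit:
jog_arm:
  dr:
    - [0,0,0]
    - [0,0,0]
    - [0,0,0]
    - [0,0,0]
    - [0,0,0]
    - [0,0,0]
  translation:
    - [0,0,0]
    - [0,0,-0.2]
    - [0,0,-0.6]
    - [0,0,-0.9]
    - [0,0,-0.9]
    - [0,0,-0.9]
  jaw: [0.35,0.35,0.35,0.35,0.35,0.35]

```text
clock: 56.85
position: [0.4544, 0.3398, 0.0616]
ee_rot: [0.766, 0.643, 0.0, -0.0]
ft_force: [-0.3, -0.2, 0.1]
grip_width: 0.417
grasp_force: 30.0
```

```bash
python3 go.py .4735 .0625 -.021 -10
```

```text
t 56.9 pos [0.4544 0.3398 0.0616] phi -10.0 F [-0.3 -0.2  0.1] g 0.417 30.0
turn [ 0.   -0.01  0.  ] shift [-10.79   2.68   3.3 ] if turned first [-10.79   2.68   3.3 ]
```

Emit:
jog_arm:
  dr:
    - [0,0,0]
    - [0,0,0]
    - [0,0,0]
    - [0,0,0]
    - [0,0,0]
    - [0,0,0]
    - [0,0,0]
    - [0,0,0]
    - [0,0,0]
    - [0,0,0]
  translation:
    - [-0.899,0.223,0]
    - [-0.899,0.223,0]
    - [-0.899,0.223,0]
    - [-0.899,0.223,0]
    - [-0.899,0.223,0]
    - [-0.899,0.223,0]
    - [-0.899,0.223,0]
    - [-0.899,0.223,0]
    - [-0.899,0.223,0]
    - [-0.899,0.223,0]
  jaw: [0.35,0.35,0.35,0.35,0.35,0.35,0.35,0.35,0.35,0.35]

```text
clock: 57.85
position: [0.4704, 0.1079, 0.0607]
ee_rot: [0.766, 0.643, 0.001, -0.0]
ft_force: [0.2, -0.3, -0.4]
grip_width: 0.421
grasp_force: 30.0
```

Emit:
jog_arm:
  dr:
    - [0,0,0]
    - [0,0,0]
    - [0,0,0]
    - [0,0,0]
    - [0,0,0]
    - [0,0,0]
    - [0,0,0]
    - [0,0,0]
  translation:
    - [-0.899,0.223,0]
    - [-0.899,0.223,0]
    - [0,0,0]
    - [0,0,0]
    - [0,0,0.8]
    - [0,0,0.8]
    - [0,0,0.4]
    - [0,0,0]
  jaw: [0.35,0.35,0.35,0.35,0.35,0.35,0.35,0.35]

```text
clock: 58.65
position: [0.4725, 0.063, 0.0088]
ee_rot: [0.766, 0.643, -0.001, -0.0]
ft_force: [-0.2, -0.1, -0.5]
grip_width: 0.42
grasp_force: 30.0
```

```bash
python3 go.py .4735 .0625 -.0202 -10
```

```text
t 58.6 pos [0.4725 0.063  0.0088] phi -9.9 F [-0.2 -0.1 -0.5] g 0.42 30.0
turn [-0.03  0.02  0.02] shift [-0.01  0.04  1.16] if turned first [-0.01  0.04  1.16]
```

Emit:
jog_arm:
  dr:
    - [0,0,0]
    - [0,0,0]
    - [0,0,0]
    - [0,0,0]
    - [0,0,0]
    - [0,0,0]
    - [0,0,0]
  translation:
    - [0,0,0]
    - [0,0.03,0.4]
    - [0,0,0.4]
    - [0,0,0.25]
    - [0,0,0.11]
    - [0,0,0]
    - [0,0,0]
  jaw: [0.35,0.35,0.35,0.35,0.35,0.35,0.35]

```text
clock: 59.35
position: [0.4743, 0.0624, -0.0193]
ee_rot: [0.766, 0.643, 0.0, 0.0]
ft_force: [-0.0, -0.5, -0.7]
grip_width: 0.42
grasp_force: 30.0
```

Emit:
jog_arm:
  dr:
    - [0,0,0]
    - [0,0,0]
    - [0,0,0]
    - [0,0,0]
    - [0,0,0]
    - [0,0,0]
    - [0,0,0]
    - [0,0,0]
    - [0,0,0]
    - [0,0,0]
  translation:
    - [0,0,0]
    - [0,0,0]
    - [0,0,0]
    - [0,0,0]
    - [0,0,-0.3]
    - [0,0,-0.6]
    - [0,0,-0.6]
    - [0,0,-0.5]
    - [0,0,0]
    - [0,0,0]
  jaw: [0.45,0.55,0.6,0.65,0.68,0.68,0.68,0.68,0.68,0.68]

```text
clock: 60.35
position: [0.4742, 0.0626, 0.0307]
ee_rot: [0.766, 0.643, 0.0, -0.0]
ft_force: [0.7, 0.3, 0.0]
grip_width: 0.677
grasp_force: 0.0
```

```bash
python3 go.py .468 .032 -.018 -10; python3 - <<'E'
from h import *
S=grab("scene",3)
b=blobs(S,(16,60,50),(35,255,255),(240,215,300,275),3)
print([ (cv2.minAreaRect(k)[0],plane(S,cv2.minAreaRect(k)[0],.027).round(4).tolist()) for k in b])
a=cv2.resize(S["img"][200:290,225:315],(560,560),interpolation=cv2.INTER_CUBIC)
cv2.imwrite("pics/h2.png",cv2.convertScaleAbs(a,alpha=1.8,beta=20))
E
```

```text
t 60.4 pos [0.4742 0.0626 0.0307] phi -10.0 F [0.7 0.3 0. ] g 0.677 0.0
turn [ 0.   -0.01  0.01] shift [-1.25 -0.03  1.95] if turned first [-1.25 -0.03  1.95]
[((268.97259521484375, 244.76028442382812), [0.4694, 0.0386, 0.027]), ((259.4500427246094, 224.85000610351562), [0.4799, 0.0883, 0.027]), ((285.0, 215.0), [0.5385, 0.0797, 0.027])]
```

View pics/h2.png

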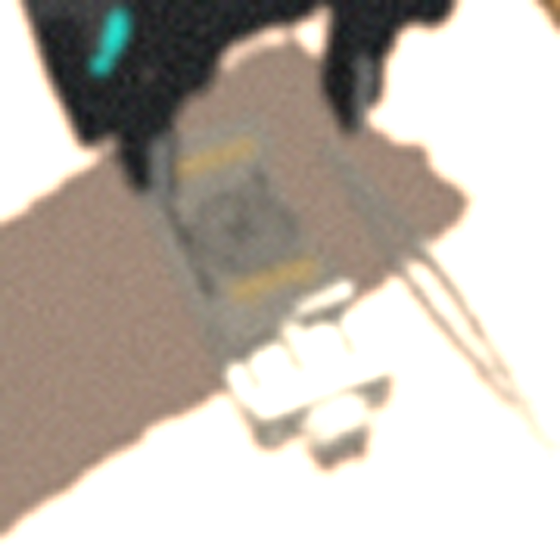

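The picture shows the next disc flat at (240,222) between the yellow strips of the fixed jaw (215,157) and sliding jaw (275,280). Next I'll pinch the sliding jaw.

Emit:
jog_arm:
  dr:
    - [0,0,0]
    - [0,0,0]
    - [0,0,0]
    - [0,0,0]
    - [0,0,0]
    - [0,0,0]
    - [0,0,0]
    - [0,0,0]
    - [0,0,0]
    - [0,0,0]
  translation:
    - [-0.65,-0.01,0]
    - [-0.6,-0.02,0]
    - [0,0,0]
    - [0,0,0.5]
    - [0,0,0.5]
    - [0,0,0.4]
    - [0,0,0.3]
    - [0,0,0.2]
    - [0,0,0.05]
    - [0,0,0]
  jaw: [0.68,0.68,0.68,0.68,0.68,0.68,0.68,0.68,0.68,0.68]

```text
clock: 61.5
position: [0.4681, 0.0318, -0.0182]
ee_rot: [0.766, 0.643, -0.0, -0.0]
ft_force: [0.2, -0.2, 0.2]
grip_width: 0.677
grasp_force: 0.0
```

Emit:
jog_arm:
  dr:
    - [0,0,0]
    - [0,0,0]
    - [0,0,0]
    - [0,0,0]
    - [0,0,0]
  translation:
    - [0,0,0]
    - [0,0,0]
    - [0,0,0]
    - [0,0,0]
    - [0,0,0]
  jaw: [0.55,0.4,0.4,0.4,0.4]

```text
clock: 62.0
position: [0.4672, 0.0321, -0.0177]
ee_rot: [0.766, 0.643, -0.0, -0.001]
ft_force: [-6.1, 0.3, 8.8]
grip_width: 0.505
grasp_force: 29.6
```

Emit:
jog_arm:
  dr:
    - [0,0,0]
    - [0,0,0]
    - [0,0,0]
    - [0,0,0]
    - [0,0,0]
    - [0,0,0]
  translation:
    - [0,-0.03,0]
    - [0.06,0,0]
    - [0.06,0,0]
    - [0.06,0,0]
    - [0.06,0,0]
    - [0,0,0]
  jaw: [0.4,0.4,0.4,0.4,0.4,0.4]

```text
clock: 62.6
position: [0.4682, 0.0379, -0.0177]
ee_rot: [0.766, 0.643, 0.0, -0.0]
ft_force: [-3.9, -1.3, 7.0]
grip_width: 0.502
grasp_force: 30.6
```

Emit:
jog_arm:
  dr:
    - [0,0,0]
    - [0,0,0]
    - [0,0,0]
    - [0,0,0]
  translation:
    - [0.04,0,0]
    - [0.04,0,0]
    - [0.04,0,0]
    - [0,0,0]
  jaw: [0.4,0.4,0.4,0.4]

```text
clock: 63.0
position: [0.4686, 0.0401, -0.0177]
ee_rot: [0.766, 0.643, -0.0, -0.0]
ft_force: [-4.9, -3.3, 8.2]
grip_width: 0.504
grasp_force: 30.7
```

Emit:
jog_arm:
  dr:
    - [0,0,0]
    - [0,0,0]
    - [0,0,0]
  translation:
    - [0.04,0,0]
    - [0.04,0,0]
    - [0,0,0]
  jaw: [0.4,0.4,0.4]

```text
clock: 63.3
position: [0.4686, 0.0403, -0.0177]
ee_rot: [0.767, 0.642, -0.001, 0.0]
ft_force: [-5.9, -10.1, 11.6]
grip_width: 0.505
grasp_force: 31.1
```

Emit:
jog_arm:
  dr:
    - [0,0,0]
    - [0,0,0]
  translation:
    - [0.04,0,0]
    - [0,0,0]
  jaw: [0.4,0.4]

```text
clock: 63.5
position: [0.4687, 0.0404, -0.0177]
ee_rot: [0.767, 0.642, -0.002, 0.001]
ft_force: [-7.1, -14.2, 13.3]
grip_width: 0.503
grasp_force: 31.2
```

Emit:
jog_arm:
  dr:
    - [0,0,0]
    - [0,0,0]
  translation:
    - [0.04,0,0]
    - [0,0,0]
  jaw: [0.4,0.4]

```text
clock: 63.7
position: [0.4686, 0.0405, -0.0177]
ee_rot: [0.767, 0.642, -0.002, 0.001]
ft_force: [-7.7, -17.2, 16.1]
grip_width: 0.503
grasp_force: 31.4
```

The push ended against a hard stop, with force rising to 17 N and no more motion, so the movement is clamped. I'll ease off, open and lift.

Emit:
jog_arm:
  dr:
    - [0,0,0]
    - [0,0,0]
    - [0,0,0]
    - [0,0,0]
    - [0,0,0]
    - [0,0,0]
    - [0,0,0]
    - [0,0,0]
    - [0,0,0]
    - [0,0,0]
  translation:
    - [-0.08,0,0]
    - [-0.05,0,0]
    - [0,0,0]
    - [0,0,0]
    - [0,0,0]
    - [0,0,-0.3]
    - [0,0,-0.9]
    - [0,0,-0.9]
    - [0,0,-0.9]
    - [0,0,-0.9]
  jaw: [0.4,0.4,0.6,0.68,0.68,0.68,0.68,0.68,0.68,0.68]

```text
clock: 64.7
position: [0.4691, 0.0415, 0.0809]
ee_rot: [0.766, 0.643, 0.0, 0.0]
ft_force: [0.6, 0.6, -0.2]
grip_width: 0.676
grasp_force: 0.0
```

```bash
python3 go.py .450 .398 -.0116 3.7; python3 - <<'E'
from h import *
S=grab("scene",3)
b=blobs(S,(16,60,50),(35,255,255),(240,215,290,275),3)
print([ (np.round(cv2.minAreaRect(k)[0],1),plane(S,cv2.minAreaRect(k)[0],.027).round(4).tolist()) for k in b])
a=cv2.resize(S["img"][205:285,230:310],(400,400),interpolation=cv2.INTER_CUBIC);c=cv2.resize(S["img"][170:270,300:400],(400,400),interpolation=cv2.INTER_CUBIC)
cv2.imwrite("pics/h3.png",cv2.convertScaleAbs(np.hstack([a,c]),alpha=1.7,beta=10))
E
```

```text
t 64.7 pos [0.4691 0.0415 0.0809] phi -10.0 F [ 0.6  0.6 -0.2] g 0.676 0.0
turn [ 0.01 -0.   -3.42] shift [13.91 -3.23  3.7 ] if turned first [14.28  0.16  3.7 ]
[(array([267.8, 241.3]), [0.472, 0.0464, 0.027]), (array([258.9, 225.1]), [0.4786, 0.0885, 0.027]), (array([247., 215.]), [0.4719, 0.1232, 0.027])]
```

View pics/h3.png

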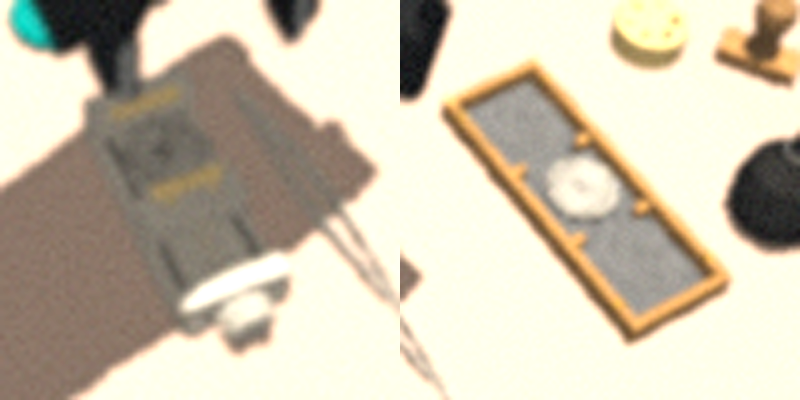

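The picture shows the disc clamped between both jaws (yellow strips at (145,100) and (187,183)) and the finished movement flat in the tray's middle bay at (583,187). Now the large jar goes back.

Emit:
jog_arm:
  dr:
    - [0,0,-0.855]
    - [0,0,-0.855]
    - [0,0,-0.855]
    - [0,0,-0.855]
    - [0,0,0]
    - [0,0,0]
    - [0,0,0]
    - [0,0,0]
    - [0,0,0]
    - [0,0,0]
  translation:
    - [0,0,0]
    - [0,0,0]
    - [0,0,0]
    - [0,0,0]
    - [0.893,0.01,0]
    - [0.893,0.01,0]
    - [0.893,0.01,0]
    - [0.893,0.01,0]
    - [0.893,0.01,0]
    - [0.893,0.01,0]
  jaw: [0.6,0.6,0.6,0.6,0.6,0.6,0.6,0.6,0.6,0.6]

```text
clock: 65.85
position: [0.4612, 0.176, 0.0786]
ee_rot: [0.684, 0.73, -0.001, -0.0]
ft_force: [-0.2, 0.4, 0.1]
grip_width: 0.601
grasp_force: 0.0
```

Emit:
jog_arm:
  dr:
    - [0,0,0]
    - [0,0,0]
    - [0,0,0]
    - [0,0,0]
    - [0,0,0]
    - [0,0,0]
    - [0,0,0]
    - [0,0,0]
    - [0,0,0]
    - [0,0,0]
  translation:
    - [0.893,0.01,0]
    - [0.893,0.01,0]
    - [0.893,0.01,0]
    - [0.893,0.01,0]
    - [0.893,0.01,0]
    - [0.893,0.01,0]
    - [0.893,0.01,0]
    - [0.893,0.01,0]
    - [0.893,0.01,0]
    - [0.893,0.01,0]
  jaw: [0.6,0.6,0.6,0.6,0.6,0.6,0.6,0.6,0.6,0.6]

```text
clock: 66.85
position: [0.4494, 0.3988, 0.0783]
ee_rot: [0.684, 0.73, -0.001, 0.0]
ft_force: [0.2, -0.5, -0.2]
grip_width: 0.602
grasp_force: 0.0
```

Emit:
jog_arm:
  dr:
    - [0,0,0]
    - [0,0,0]
    - [0,0,0]
    - [0,0,0]
    - [0,0,0]
  translation:
    - [0,0,0]
    - [0,0,0.8]
    - [0,0,0.8]
    - [0,0,0.4]
    - [0,0,0]
  jaw: [0.6,0.6,0.6,0.6,0.6]

```text
clock: 67.35
position: [0.4491, 0.3967, 0.0276]
ee_rot: [0.684, 0.729, -0.002, 0.0]
ft_force: [0.1, -0.1, 0.6]
grip_width: 0.6
grasp_force: 0.0
```

```bash
python3 go.py .4505 .3972 -.0116 3.7
```

```text
t 67.3 pos [0.4491 0.3967 0.0276] phi 3.7 F [ 0.1 -0.1  0.6] g 0.6 0.0
turn [-0.03  0.04 -0.01] shift [0.02 0.06 1.57] if turned first [0.02 0.06 1.57]
```

Emit:
jog_arm:
  dr:
    - [0,0,0]
    - [0,0,0]
    - [0,0,0]
    - [0,0,0]
    - [0,0,0]
    - [0,0,0]
    - [0,0,0]
    - [0,0,0]
    - [0,0,0]
    - [0,0,0]
  translation:
    - [0,0.02,0.5]
    - [0,0,0.5]
    - [0,0,0.37]
    - [0,0,0.2]
    - [0,0,0]
    - [0,0,0]
    - [0,0,0]
    - [0,0,0]
    - [0,0,0]
    - [0,0,0]
  jaw: [0.6,0.6,0.6,0.6,0.6,0.5,0.35,0.35,0.35,0.35]
  squeeze: 25

```text
clock: 68.35
position: [0.4508, 0.3986, -0.0093]
ee_rot: [0.684, 0.73, 0.001, -0.0]
ft_force: [0.1, -0.3, 4.2]
grip_width: 0.444
grasp_force: 25.4
```

```bash
python3 go.py .653 .0667 -.0105 -3.9
```

```text
t 68.3 pos [ 0.4508  0.3986 -0.0093] phi 3.7 F [ 0.1 -0.3  4.2] g 0.444 25.4
turn [ 0.01 -0.01  1.9 ] shift [-13.77   7.22   0.04] if turned first [-12.7    8.97   0.05]
```

Emit:
jog_arm:
  dr:
    - [0,0,0]
    - [0,0,0]
    - [0,0,0]
    - [0,0,0]
    - [0,0,0.95]
    - [0,0,0.95]
    - [0,0,0]
    - [0,0,0]
    - [0,0,0]
    - [0,0,0]
  translation:
    - [0,0,-0.3]
    - [0,0,-0.9]
    - [0,0,-0.9]
    - [0,0,-0.9]
    - [0,0,0]
    - [0,0,0]
    - [-0.847,0.598,0]
    - [-0.847,0.598,0]
    - [-0.847,0.598,0]
    - [-0.847,0.598,0]
  jaw: [0.35,0.35,0.35,0.35,0.35,0.35,0.35,0.35,0.35,0.35]

```text
clock: 69.35
position: [0.5046, 0.3087, 0.0654]
ee_rot: [0.731, 0.683, -0.0, -0.0]
ft_force: [-0.2, -0.0, -0.7]
grip_width: 0.446
grasp_force: 25.3
```

Emit:
jog_arm:
  dr:
    - [0,0,0]
    - [0,0,0]
    - [0,0,0]
    - [0,0,0]
    - [0,0,0]
    - [0,0,0]
    - [0,0,0]
    - [0,0,0]
    - [0,0,0]
    - [0,0,0]
  translation:
    - [-0.847,0.598,0]
    - [-0.847,0.598,0]
    - [-0.847,0.598,0]
    - [-0.847,0.598,0]
    - [-0.847,0.598,0]
    - [-0.847,0.598,0]
    - [-0.847,0.598,0]
    - [-0.847,0.598,0]
    - [-0.847,0.598,0]
    - [-0.847,0.598,0]
  jaw: [0.35,0.35,0.35,0.35,0.35,0.35,0.35,0.35,0.35,0.35]

```text
clock: 70.35
position: [0.6393, 0.0874, 0.0654]
ee_rot: [0.731, 0.683, -0.0, -0.0]
ft_force: [-0.3, 0.3, 0.4]
grip_width: 0.448
grasp_force: 25.3
```

Emit:
jog_arm:
  dr:
    - [0,0,0]
    - [0,0,0]
    - [0,0,0]
    - [0,0,0]
    - [0,0,0]
    - [0,0,0]
  translation:
    - [-0.847,0.598,0]
    - [0,0,0]
    - [0,0,0]
    - [0,0,0.6]
    - [0,0,0.6]
    - [0,0,0]
  jaw: [0.35,0.35,0.35,0.35,0.35,0.35]

```text
clock: 70.95
position: [0.6501, 0.067, 0.0317]
ee_rot: [0.73, 0.683, -0.002, -0.002]
ft_force: [0.6, 0.4, -1.3]
grip_width: 0.445
grasp_force: 25.4
```

```bash
python3 go.py .653 .0666 -.0098 -3.9; python3 - <<'E'
from h import *
S=grab("scene",3)
c=cv2.resize(S["img"][150:270,290:390],(500,600),interpolation=cv2.INTER_CUBIC)
cv2.imwrite("pics/h4.png",cv2.convertScaleAbs(c,alpha=1.7,beta=10))
E
```

```text
t 71.0 pos [0.6501 0.067  0.0317] phi -3.8 F [ 0.6  0.4 -1.3] g 0.445 25.4
turn [-0.07  0.01  0.02] shift [-0.01  0.13  1.66] if turned first [-0.01  0.12  1.66]
```

View pics/h4.png

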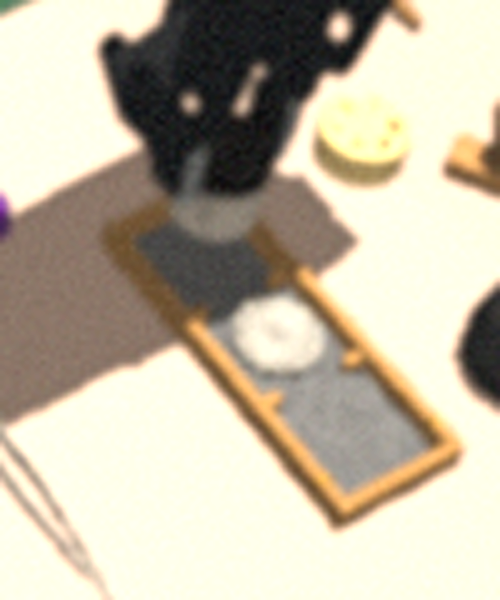

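The picture (the last of my 14) shows the large jar held upright over the tray's +y end bay at (215,215), with the finished disc flat at (280,332) and the far bay empty. I'll let it settle and lower.

Emit:
jog_arm:
  dr:
    - [0,0,0]
    - [0,0,0]
    - [0,0,0]
    - [0,0,0]
    - [0,0,0]
  translation:
    - [0,0,0.4]
    - [0,0,0.3]
    - [0,0,0]
    - [0,0,0]
    - [0,0,0]
  jaw: [0.35,0.35,0.35,0.35,0.35]

```text
clock: 71.6
position: [0.6527, 0.066, 0.0179]
ee_rot: [0.731, 0.683, 0.0, 0.0]
ft_force: [-0.4, 0.8, -0.5]
grip_width: 0.445
grasp_force: 25.4
```

```bash
python3 go.py .653 .0666 -.0098 -3.9
```

```text
t 71.6 pos [0.6527 0.066  0.0179] phi -3.9 F [-0.4  0.8 -0.5] g 0.445 25.4
turn [ 0. -0. -0.] shift [0.02 0.01 1.11] if turned first [0.02 0.01 1.11]
```

Emit:
jog_arm:
  dr:
    - [0,0,0]
    - [0,0,0]
    - [0,0,0]
    - [0,0,0]
    - [0,0,0]
  translation:
    - [0,0,0.4]
    - [0,0,0.4]
    - [0,0,0.2]
    - [0,0,0]
    - [0,0,0]
  jaw: [0.35,0.35,0.35,0.35,0.35]

```text
clock: 72.1
position: [0.6524, 0.0661, -0.0079]
ee_rot: [0.731, 0.683, -0.0, -0.0]
ft_force: [-0.9, -0.1, -0.5]
grip_width: 0.45
grasp_force: 25.7
```

Emit:
jog_arm:
  dr:
    - [0,0,0]
    - [0,0,0]
    - [0,0,0]
  translation:
    - [0,0,0.05]
    - [0,0,0]
    - [0,0,0]
  jaw: [0.35,0.35,0.35]

```text
clock: 72.4
position: [0.6526, 0.066, -0.0086]
ee_rot: [0.731, 0.683, 0.0, 0.0]
ft_force: [-0.7, -0.3, 0.1]
grip_width: 0.445
grasp_force: 25.7
```

Emit:
jog_arm:
  dr:
    - [0,0,0]
    - [0,0,0]
    - [0,0,0]
    - [0,0,0]
    - [0,0,0]
    - [0,0,0]
    - [0,0,0]
    - [0,0,0]
    - [0,0,-0.95]
    - [0,0,-0.95]
  translation:
    - [0,0,0.02]
    - [0,0,0]
    - [0,0,0]
    - [0,0,0]
    - [0,0,-0.4]
    - [0,0,-0.8]
    - [0,0,-0.9]
    - [0,0,-0.9]
    - [0,0,-0.5]
    - [0,0,0]
  jaw: [0.35,0.5,0.58,0.58,0.58,0.58,0.58,0.58,0.58,0.58]

```text
clock: 73.4
position: [0.6541, 0.0662, 0.0817]
ee_rot: [0.683, 0.73, 0.002, 0.001]
ft_force: [1.3, 0.3, 0.3]
grip_width: 0.583
grasp_force: 0.0
```

```bash
python3 go.py .4568 .2775 -.0155 3.7; python3 - <<'E'
from h import *
T=grab("top",3);S=grab("scene",3)
k=[blobs(c,lo,(75,255,220),b)[0] for c,b,lo in ((T,(170,225,225,290),(50,70,40)),(S,(180,150,230,200),(50,80,40)))]
# exclude the cutting mat by box; print sizes
e=[cv2.fitEllipse(x) for x in k];print(e);print(tri((T,S),[x[0] for x in e]),plane(S,e[1][0],.033),plane(T,e[0][0],.033))
E
```

```text
t 73.4 pos [0.6541 0.0662 0.0817] phi 3.8 F [1.3 0.3 0.3] g 0.583 0.0
turn [ 0.06 -0.01  0.03] shift [ 8.96 -7.33  3.86] if turned first [ 8.95 -7.33  3.89]
[((204.06832885742188, 254.6703643798828), (17.431182861328125, 17.87954330444336), 80.35887908935547), ((205.04148864746094, 170.9291534423828), (12.296427726745605, 14.581865310668945), 84.74502563476562)]
(array([0.45722693, 0.27723064, 0.03086451]), np.float64(0.0007023605224743889)) [0.45582701 0.27570777 0.033     ] [0.45779892 0.27670794 0.033     ]
```

Emit:
jog_arm:
  dr:
    - [0,0,0]
    - [0,0,0]
    - [0,0,0]
    - [0,0,0]
    - [0,0,0]
    - [0,0,0]
    - [0,0,0]
    - [0,0,0]
    - [0,0,0]
    - [0,0,0]
  translation:
    - [0.814,-0.664,0]
    - [0.814,-0.664,0]
    - [0.814,-0.664,0]
    - [0.814,-0.664,0]
    - [0.814,-0.664,0]
    - [0.814,-0.664,0]
    - [0.814,-0.664,0]
    - [0.814,-0.664,0]
    - [0.814,-0.664,0]
    - [0.814,-0.664,0]
  jaw: [0.58,0.58,0.58,0.58,0.58,0.58,0.58,0.58,0.58,0.58]

```text
clock: 74.7
position: [0.4729, 0.2591, 0.0783]
ee_rot: [0.684, 0.729, -0.0, -0.0]
ft_force: [1.2, 0.4, 0.2]
grip_width: 0.582
grasp_force: 0.0
```

Emit:
jog_arm:
  dr:
    - [0,0,0]
    - [0,0,0]
    - [0,0,0]
    - [0,0,0]
    - [0,0,0]
    - [0,0,0]
    - [0,0,0]
  translation:
    - [0.814,-0.664,0]
    - [0,0,0]
    - [0,0,0.8]
    - [0,0,0.8]
    - [0,0,0.6]
    - [0,0,0]
    - [0,0,0]
  jaw: [0.58,0.58,0.58,0.58,0.58,0.58,0.58]

```text
clock: 75.4
position: [0.4562, 0.2773, 0.0236]
ee_rot: [0.684, 0.729, -0.0, 0.0]
ft_force: [0.0, 0.1, 0.1]
grip_width: 0.58
grasp_force: 0.0
```

```bash
python3 go.py .457 .2773 -.0155 3.7
```

```text
t 75.4 pos [0.4562 0.2773 0.0236] phi 3.6 F [0.  0.1 0.1] g 0.58 0.0
turn [-0.    0.01 -0.02] shift [-0.    0.03  1.57] if turned first [-0.    0.03  1.57]
```

Emit:
jog_arm:
  dr:
    - [0,0,0]
    - [0,0,0]
    - [0,0,0]
    - [0,0,0]
    - [0,0,0]
    - [0,0,0]
    - [0,0,0]
    - [0,0,0]
    - [0,0,0]
    - [0,0,0]
  translation:
    - [0,0.03,0.5]
    - [0,0,0.5]
    - [0,0,0.37]
    - [0,0,0.2]
    - [0,0,0]
    - [0,0,0]
    - [0,0,0]
    - [0,0,0]
    - [0,0,0]
    - [0,0,0]
  jaw: [0.58,0.58,0.58,0.58,0.5,0.3,0.3,0.3,0.3,0.3]

```text
clock: 76.4
position: [0.4567, 0.2778, -0.0157]
ee_rot: [0.684, 0.73, 0.0, -0.0]
ft_force: [0.0, 0.2, -0.6]
grip_width: 0.393
grasp_force: 24.9
```

```bash
python3 go.py .646 -.037 -.0145 -3.9
```

```text
t 76.4 pos [ 0.4567  0.2778 -0.0157] phi 3.7 F [ 0.   0.2 -0.6] g 0.393 24.9
turn [ 0.  -0.   1.9] shift [-13.06   6.74  -0.05] if turned first [-12.05   8.41  -0.05]
```

Emit:
jog_arm:
  dr:
    - [0,0,0]
    - [0,0,0]
    - [0,0,0]
    - [0,0,0]
    - [0,0,0.95]
    - [0,0,0.95]
    - [0,0,0]
    - [0,0,0]
    - [0,0,0]
    - [0,0,0]
  translation:
    - [0,0,-0.3]
    - [0,0,-0.9]
    - [0,0,-0.9]
    - [0,0,-0.9]
    - [0,0,-0.5]
    - [0,0,0]
    - [-0.803,0.561,0]
    - [-0.803,0.561,0]
    - [-0.803,0.561,0]
    - [-0.803,0.561,0]
  jaw: [0.3,0.3,0.3,0.3,0.3,0.3,0.3,0.3,0.3,0.3]

```text
clock: 77.4
position: [0.5077, 0.193, 0.0723]
ee_rot: [0.731, 0.683, 0.0, -0.0]
ft_force: [0.1, 0.4, -0.3]
grip_width: 0.392
grasp_force: 25.0
```

Emit:
jog_arm:
  dr:
    - [0,0,0]
    - [0,0,0]
    - [0,0,0]
    - [0,0,0]
    - [0,0,0]
    - [0,0,0]
    - [0,0,0]
    - [0,0,0]
    - [0,0,0]
    - [0,0,0]
  translation:
    - [-0.803,0.561,0]
    - [-0.803,0.561,0]
    - [-0.803,0.561,0]
    - [-0.803,0.561,0]
    - [-0.803,0.561,0]
    - [-0.803,0.561,0]
    - [-0.803,0.561,0]
    - [-0.803,0.561,0]
    - [-0.803,0.561,0]
    - [-0.803,0.561,0]
  jaw: [0.3,0.3,0.3,0.3,0.3,0.3,0.3,0.3,0.3,0.3]

```text
clock: 78.4
position: [0.6339, -0.0168, 0.0723]
ee_rot: [0.731, 0.683, 0.0, 0.0]
ft_force: [-0.3, 0.2, 0.4]
grip_width: 0.393
grasp_force: 25.0
```

Emit:
jog_arm:
  dr:
    - [0,0,0]
    - [0,0,0]
    - [0,0,0]
    - [0,0,0]
    - [0,0,0]
    - [0,0,0]
    - [0,0,0]
  translation:
    - [-0.803,0.561,0]
    - [0,0,0]
    - [0,0,0]
    - [0,0,0.9]
    - [0,0,0.7]
    - [0,0,0]
    - [0,0,0]
  jaw: [0.3,0.3,0.3,0.3,0.3,0.3,0.3]

```text
clock: 79.1
position: [0.6459, -0.036, 0.0321]
ee_rot: [0.73, 0.683, 0.0, -0.0]
ft_force: [0.5, -0.2, -0.1]
grip_width: 0.399
grasp_force: 25.1
```

```bash
python3 go.py .646 -.037 -.0145 -3.9
```

```text
t 79.1 pos [ 0.6459 -0.036   0.0321] phi -3.8 F [ 0.5 -0.2 -0.1] g 0.399 25.1
turn [-0.   -0.01  0.01] shift [-0.04  0.01  1.86] if turned first [-0.04  0.01  1.86]
```

Emit:
jog_arm:
  dr:
    - [0,0,0]
    - [0,0,0]
    - [0,0,0]
    - [0,0,0]
    - [0,0,0]
    - [0,0,0]
    - [0,0,0]
  translation:
    - [-0.03,0,0.5]
    - [0,0,0.5]
    - [0,0,0.4]
    - [0,0,0.3]
    - [0,0,0.16]
    - [0,0,0]
    - [0,0,0]
  jaw: [0.3,0.3,0.3,0.3,0.3,0.3,0.3]

```text
clock: 79.8
position: [0.6461, -0.0378, -0.0148]
ee_rot: [0.731, 0.683, 0.0, 0.0]
ft_force: [-1.3, -0.3, 2.1]
grip_width: 0.396
grasp_force: 25.1
```

Emit:
jog_arm:
  dr:
    - [0,0,0]
    - [0,0,0]
    - [0,0,0]
    - [0,0,0]
    - [0,0,0]
    - [0,0,0]
    - [0,0,0]
    - [0,0,0]
    - [0,0,0]
    - [0,0,0]
  translation:
    - [0,0,0]
    - [0,0,0]
    - [0,0,0]
    - [0,0,0]
    - [0,0,-0.4]
    - [0,0,-0.8]
    - [0,0,-0.9]
    - [0,0,-0.9]
    - [0,0,-0.9]
    - [0,0,-0.9]
  jaw: [0.45,0.55,0.55,0.55,0.55,0.55,0.55,0.55,0.55,0.55]

```text
clock: 80.8
position: [0.6461, -0.0378, 0.107]
ee_rot: [0.731, 0.683, 0.0, 0.0]
ft_force: [0.1, -0.3, 0.3]
grip_width: 0.551
grasp_force: 0.0
```

Emit:
jog_arm:
  dr:
    - [0,0,0]
    - [0,0,0]
    - [0,0,0]
    - [0,0,0]
    - [0,0,0]
    - [0,0,0]
    - [0,0,0]
    - [0,0,0]
    - [0,0,0]
    - [0,0,0]
  translation:
    - [0.8,-0.3,0]
    - [0.8,-0.3,0]
    - [0.8,-0.3,0]
    - [0.8,-0.3,0]
    - [0.8,-0.3,0]
    - [0.8,-0.3,0]
    - [0.8,-0.3,0]
    - [0.8,-0.3,0]
    - [0.8,-0.3,0]
    - [0.8,-0.3,0]
  jaw: [0.55,0.55,0.55,0.55,0.55,0.55,0.55,0.55,0.55,0.55]

```text
clock: 81.8
position: [0.5846, 0.1676, 0.106]
ee_rot: [0.731, 0.682, 0.0, 0.0]
ft_force: [0.5, -0.5, -0.4]
grip_width: 0.548
grasp_force: 0.0
```

Emit:
jog_arm:
  dr:
    - [0,0,0]
    - [0,0,0]
    - [0,0,0]
    - [0,0,0]
    - [0,0,0]
    - [0,0,0]
  translation:
    - [0.8,-0.3,0]
    - [0.8,-0.3,0]
    - [0.8,-0.3,0]
    - [0.8,-0.3,0]
    - [0,0,0]
    - [0,0,0]
  jaw: [0.55,0.55,0.55,0.55,0.55,0.55]

```text
clock: 82.4
position: [0.5604, 0.2487, 0.1058]
ee_rot: [0.731, 0.683, 0.0, 0.0]
ft_force: [0.6, 0.8, 0.3]
grip_width: 0.553
grasp_force: 0.0
```

```bash
python3 - <<'E'
from h import *
import pickle
T0,S0=pickle.load(open("f0.pkl","rb"))
T,S=grab("top"),grab("scene")
print(manip.get_obs()["position"])
for nm,lo,hi,bT,bS in [("green",(50,80,40),(75,255,200),(360,135,400,170),(340,210,385,245)),("black",(0,0,0),(179,255,62),(305,132,342,170),(318,180,348,204)),("yellow",(18,75,120),(35,255,255),(322,230,350,265),(258,228,285,255)),("pale",(25,0,150),(110,255,255),(303,230,318,262),(245,215,275,235))]:
    for w,(t,s) in (("0",(T0,S0)),("1",(T,S))):
        try:
            k=[blobs(c,lo,hi,b)[0] for c,b in ((t,bT),(s,bS))]; e=[cv2.minAreaRect(x) for x in k]
            X,r=tri((t,s),[x[0] for x in e]); print(nm,w,X.round(4),round(r,4),[np.round(x[1],1).tolist() for x in e])
        except Exception as ex: print(nm,w,"fail",ex)
# difference of the final scene with the start, per region
d=cv2.absdiff(S["img"],S0["img"]).max(2)
print("diff tray",(d[182:258,305:385]>40).sum(),"holder",(d[218:275,243:292]>40).sum())
E
```

```text
[0.56047894 0.24826897 0.10520388]
green 0 [ 0.6466 -0.0374  0.0297] 0.0007 [[17.0, 17.0], [14.0, 16.0]]
green 1 [ 0.6467 -0.0377  0.03  ] 0.001 [[17.0, 16.3], [14.0, 16.0]]
black 0 [0.6547 0.0625 0.0267] 0.0001 [[20.0, 22.4], [23.3, 18.4]]
black 1 [0.6537 0.064  0.0356] 0.0001 [[21.0, 21.0], [17.0, 20.7]]
yellow 0 [0.4692 0.0393 0.0276] 0.0007 [[2.9, 14.5], [4.3, 14.9]]
yellow 1 [0.4706 0.0473 0.0279] 0.001 [[3.0, 14.3], [3.8, 14.2]]
pale 0 [0.4774 0.0872 0.0323] 0.0006 [[3.8, 16.4], [3.5, 13.9]]
pale 1 [0.478  0.0871 0.0323] 0.0006 [[3.8, 15.5], [3.5, 14.5]]
diff tray 27 holder 169
```

The jars are back where they started, the jaw has closed by 8.1 mm onto the disc, and the hand is clear. Handing in.

```bash
python3 -c "
from workcell import manip
print(manip.hand_in())"
```

```text
the job is handed in; nothing more can be done
None
```

I handed the job in at about 82 s: the finished movement is in the tray's middle bay, the next one is clamped dial up in the holder, and both jars stand in their own end bays; no verdict came back.

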